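# Load and start the bottle shaker

## Robot

A 6-joint arm with a two-finger parallel gripper is mounted at the origin on a cart in front of the work surface, level with it; the furniture and walls round the work are solid. World frame = base frame: x ahead of the robot, y to its left, z up, the work surface at z = 0. Lengths are in m, angles in rad, forces in N, time in s.
With the tool pointing down it reaches from about 0.375 to 0.9 m from the base axis. Payload 3.1 kg.
Tool frame: the origin (TCP) lies midway between the tips of the shut fingers; the grasp point (between the pads) lies 19 mm behind it; y points along the fingers, x is the direction in which the jaws open and shut, and the axes are right-handed (so a half turn about y gives the same grasp; the last joint's range is limited). The gripper opens to 85 mm and grips with 20 to 120 N. Pads are 22 mm wide; open, the fingers measure 114 mm over their backs; the gripper's body (76 mm by 85 mm) begins 54 mm behind the grasp point. The pads swing forward as they close: fully open they stand 13 mm farther back than shut.
Start: joints at [-1.419, 0.527, 1.433, -0, 1.181, -0.178], TCP at [0.203, -0.591, 0.231] pointing down, gripper open.
Joint ranges: [-3.08, 3.08], [-0.75, 2.2], [0.22, 2.44], [-1.43, 4.57], [0, 2.65], [-2.85, 2.85]. Speed limits (rad/s): [2.79, 2.79, 3.14, 3.14, 3.14, 3.14].

## Interface

Orientations are given as a rotation vector (axis times angle).
In Python, from station import arm gives the robot as it stands.
- The arm moves only by the shell command python3 -m inch 'ROWS' [FORCE]. ROWS is JSON, a list of rows, each an object of numbers: "x", "y", "z": the shift along the tool's x, y, z in mm; "rx", "ry", "rz": the turn, a rotation vector about the tool's x, y, z in rad; "fingers": the closure in counts, from 0 (fully open) to 255 (shut). A call has 1 to 20 rows; each row shifts and turns the commanded pose from where the row before left it, along the tool's axes as they then stand; what a row does not reach is not made up. A row lasts 1/8 s, in which the tool goes at most 62.5 mm and 10.7 degrees, less where a joint would pass 70% of its speed; a pose out of reach is approached as far as the arm can. A call with a gripper value outside its range is refused whole. The fingers move at their own pace and stop on an object; FORCE is the grip in N (left out, the last holds). Time passes only in rows, so rows that do not move let the fingers close. It gives the time, the measured TCP pose, the force and the opening at its end, in the units of the state.
- arm.get_state(): the state, without advancing time (a new reading comes with each control period).
- arm.read_camera(name): name is "scene" or "top" or "wrist"; returns a dict with "frame" (420x560x3 uint8, red, green, blue), "camera_matrix" (3x3 intrinsics, pixels), "world_from_camera" (4x4, takes a point from camera to world coordinates); the wrist camera has in their place "tool_from_camera" (4x4, takes a point from camera to tool coordinates, whose origin is the TCP and whose axes are the tool frame's). Camera axes: x right, y up, looking along -z (the intrinsics and any distortion apply to the point x, -y, -z); pixel columns grow to the right and rows downward; lengths in m; the calibration is good to about 2 mm. A picture is of the moment at which its call begins: read the wrist's pose just before it. There is no depth.
- arm.sign_off(): hands the job in, once; it reports no verdict.
Trained networks look in the newest picture that a camera, given by its name, has taken for a name from the list of things; names that differ only in an ending like _2 or _b are one class to them, and where a whole thing is asked for, a point or a joint stands for the part that bears it (a point fixed in the world has none). Each returns a list of dicts, best first, with "p" (0 to 1); they miss things now and then, are a little off and sometimes report something else, mostly with a low value. They report only what shows in the picture. A call takes as long as a camera call. They do not tell look-alikes from the thing itself.
- arm.cut_out(target, camera): "region" (420x560 bool, what is visible of it) and "at" ([row, column] in pixels, amid what is visible of it).
- arm.mark_of(target, camera): "at" ([row, column] in pixels: a listed point, or the origin of a listed thing).
The state is a dict: "clock": time; "joint_pos": joint angles; "joint_velocities": joint speeds; "joint_torque": joint torques, N m; "tcp_pos": TCP position; "ee_rot": TCP orientation; "wrist_force": force on the tool from outside, world axes, zero at the start; "ft_torque": the same for the moment, N m; "gripper_width": finger opening in m.
Only numpy, scipy, OpenCV 4.12 (cv2) and the standard library are available. Lean on these libraries where they do the work, as an engineer would, in place of code of your own. Each camera call takes 0.05 s, during which the arm holds its last target.

## Task

Load the shaker: press every loose brown bottle upright into a sprung clamp of its own, pushing it straight down until it is fully home on its pad and both jaws have sprung shut over its shoulder, and only then let go of it. When all are clamped, take the scanner from its dock, aim its window squarely at the code label on the sloping panel from about 5 cm and hold it still for a good second and a half. Then press the green start button fully in, and leave the scanner standing in its dock; leave the tape roll and the red-capped vial alone.

Things in the scene. Friction and masses are not known exactly. Their poses are not given: they have to be found in the camera images.
- bottle_a_mid (a point): brown screw-cap bottle with a black cap, standing loose; this point is on its axis half-way up (62.5 mm above its underside, so its top is 62.5 mm above this point). Body 54 mm diameter up to 68 mm above the underside, then a shoulder cone narrowing to 24 mm at 105 mm; cap 35 mm diameter from 104 to 125 mm above the underside; about 0.28 kg, heavy at the bottom. z of this frame is up. Absent (None) in some starts.
- bottle_b_mid (a point): brown screw-cap bottle with a black cap, standing loose; this point is on its axis half-way up (62.5 mm above its underside, so its top is 62.5 mm above this point). Body 54 mm diameter up to 68 mm above the underside, then a shoulder cone narrowing to 24 mm at 105 mm; cap 35 mm diameter from 104 to 125 mm above the underside; about 0.28 kg, heavy at the bottom. z of this frame is up. Absent (None) in some starts.
- bottle_c_mid (a point): brown screw-cap bottle with a black cap, standing loose; this point is on its axis half-way up (62.5 mm above its underside, so its top is 62.5 mm above this point). Body 54 mm diameter up to 68 mm above the underside, then a shoulder cone narrowing to 24 mm at 105 mm; cap 35 mm diameter from 104 to 125 mm above the underside; about 0.28 kg, heavy at the bottom. z of this frame is up. Absent (None) in some starts.
- bottle_d_mid (a point): brown screw-cap bottle with a black cap, standing loose; this point is on its axis half-way up (62.5 mm above its underside, so its top is 62.5 mm above this point). Body 54 mm diameter up to 68 mm above the underside, then a shoulder cone narrowing to 24 mm at 105 mm; cap 35 mm diameter from 104 to 125 mm above the underside; about 0.28 kg, heavy at the bottom. z of this frame is up. Absent (None) in some starts.
- clamp1_seat (a point): clamp 1, left (+y) end of the row on the white shaker's deck: centre of the top of its round rubber pad (50 mm across, 73 mm above the worktop), where the underside of a seated bottle rests. Shaker frame: x to its back, y to its left along the row of clamps (90 mm apart), z up. Two sprung steel jaws, at front and back of the bottle (along x), none at the sides, stand 97 mm tall above the pad
- clamp1_front (a joint): front jaw of clamp 1, rad outward: 0 empty, 0.06 to 0.1 with a bottle's wide body between the jaws, 0 to 0.045 when shut on a seated bottle's shoulder, 79 mm above the pad. Sloped tops guide a bottle coming straight down; pushing it in takes 5 to 15 N (one let go on top stays perched); the jaws close over the last 9 mm of the way
- clamp1_rear (a joint): rear jaw of clamp 1, rad outward: 0 empty, 0.06 to 0.1 with a bottle's wide body between the jaws, 0 to 0.045 when shut on a seated bottle's shoulder, 79 mm above the pad. Sloped tops guide a bottle coming straight down; pushing it in takes 5 to 15 N (one let go on top stays perched); the jaws close over the last 9 mm of the way
- clamp2_seat (a point): clamp 2, second from the left on the white shaker's deck: centre of the top of its round rubber pad (50 mm across, 73 mm above the worktop), where the underside of a seated bottle rests. Shaker frame: x to its back, y to its left along the row of clamps (90 mm apart), z up. Two sprung steel jaws, at front and back of the bottle (along x), none at the sides, stand 97 mm tall above the pad
- clamp2_front (a joint): front jaw of clamp 2, rad outward: 0 empty, 0.06 to 0.1 with a bottle's wide body between the jaws, 0 to 0.045 when shut on a seated bottle's shoulder, 79 mm above the pad. Sloped tops guide a bottle coming straight down; pushing it in takes 5 to 15 N (one let go on top stays perched); the jaws close over the last 9 mm of the way
- clamp2_rear (a joint): rear jaw of clamp 2, rad outward: 0 empty, 0.06 to 0.1 with a bottle's wide body between the jaws, 0 to 0.045 when shut on a seated bottle's shoulder, 79 mm above the pad. Sloped tops guide a bottle coming straight down; pushing it in takes 5 to 15 N (one let go on top stays perched); the jaws close over the last 9 mm of the way
- clamp3_seat (a point): clamp 3, third from the left on the white shaker's deck: centre of the top of its round rubber pad (50 mm across, 73 mm above the worktop), where the underside of a seated bottle rests. Shaker frame: x to its back, y to its left along the row of clamps (90 mm apart), z up. Two sprung steel jaws, at front and back of the bottle (along x), none at the sides, stand 97 mm tall above the pad
- clamp3_front (a joint): front jaw of clamp 3, rad outward: 0 empty, 0.06 to 0.1 with a bottle's wide body between the jaws, 0 to 0.045 when shut on a seated bottle's shoulder, 79 mm above the pad. Sloped tops guide a bottle coming straight down; pushing it in takes 5 to 15 N (one let go on top stays perched); the jaws close over the last 9 mm of the way
- clamp3_rear (a joint): rear jaw of clamp 3, rad outward: 0 empty, 0.06 to 0.1 with a bottle's wide body between the jaws, 0 to 0.045 when shut on a seated bottle's shoulder, 79 mm above the pad. Sloped tops guide a bottle coming straight down; pushing it in takes 5 to 15 N (one let go on top stays perched); the jaws close over the last 9 mm of the way
- clamp4_seat (a point): clamp 4, right (-y) end of the row on the white shaker's deck: centre of the top of its round rubber pad (50 mm across, 73 mm above the worktop), where the underside of a seated bottle rests. Shaker frame: x to its back, y to its left along the row of clamps (90 mm apart), z up. Two sprung steel jaws, at front and back of the bottle (along x), none at the sides, stand 97 mm tall above the pad
- clamp4_front (a joint): front jaw of clamp 4, rad outward: 0 empty, 0.06 to 0.1 with a bottle's wide body between the jaws, 0 to 0.045 when shut on a seated bottle's shoulder, 79 mm above the pad. Sloped tops guide a bottle coming straight down; pushing it in takes 5 to 15 N (one let go on top stays perched); the jaws close over the last 9 mm of the way
- clamp4_rear (a joint): rear jaw of clamp 4, rad outward: 0 empty, 0.06 to 0.1 with a bottle's wide body between the jaws, 0 to 0.045 when shut on a seated bottle's shoulder, 79 mm above the pad. Sloped tops guide a bottle coming straight down; pushing it in takes 5 to 15 N (one let go on top stays perched); the jaws close over the last 9 mm of the way
- code_label: white code label, a 40 x 40 mm plate 2 mm thick, stuck on the middle of the shaker's sloped grey front panel; origin at the centre of its underside. Its z axis is the outward normal of the panel, leaning 18 degrees (0.314 rad) from vertical towards the robot's side (shaker -x); y runs along the panel to its left
- start_button_top (a point): centre of the top of the green round start button (26 mm diameter, on a black housing) at the left end of the same sloped panel. It is pressed into the panel along the panel's normal (the code label's -z), 6 mm of travel, springs back, 4 N fully in
- start_button (a joint): travel of the start button, m: 0 out, 0.006 fully in
- scanner_grip (a point): hand-held code scanner, standing upright in its dock: a grey rounded grip block 30 mm (x) by 40 mm (y) from 28 to 104 mm above its underside (a blue stud on top reaches 105 mm), on a black head 44 x 56 x 30 mm; 0.16 kg. This point is in the middle of the grip, 66 mm above the underside. z points up out of the top of the grip; it looks out of its underside, along -z
- scanner_window (a point): centre of the red window on the scanner's underside, where it looks out along -z; same axes as scanner_grip
- dock_in (a point): centre of the inner floor of the scanner's dock, an open white tray 66 x 78 x 18 mm outside, 56 x 68 mm inside, floor 5 mm thick, so the walls rise 13 mm above this point; x and y along its short and long side, as the scanner stands in it at the start. Fixed to the worktop
- tape_roll_mid (a point): bystander: roll of black tape lying flat, 51 mm diameter, 19 mm high; point at its centre
- red_vial_mid (a point): bystander: white vial with a red cap, 32 mm diameter, 75 mm high; point at its centre
There are look-alikes about, which are no part of the job. What is shaped like the part that bears scanner_grip but orange is not meant. Leave any orange look-alike of the part that bears bottle_c_mid alone.

How it is judged:
By the outcome, as a careful person would: the job done as asked, in the order asked, and still so for the second after the job is handed in, with the robot touching nothing.
Of bottle_a, bottle_b, bottle_c, bottle_d only 3 to 4 are there at a start; the rules pass over those that are not, and their reading is None.
At some moment in a run one of bottle_a, bottle_b, bottle_c, bottle_d may be knocked a few centimetres aside while the robot is not near it.
It also fails if it takes over 192 s, if anything falls off the work surface, if the arm or the gripper's body presses on something with over 40 N, if the wrist force passes 120 N, or if a joint passes its speed limit or range.

## Working session

There is one attempt and no reset: what is moved stays moved. The work goes in short steps, Python scripts to look and compute and a shell command to move; the robot and the scene stay as the last step left them, time stands still between calls to the robot, and variables do not carry over. Pictures are saved under pics/ and viewed, and the job is handed in when it is done.

```bash
ls; mkdir -p pics; python3 - <<'E'
from station import arm
import cv2,numpy as np
print(arm.get_state())
for c in ["scene","top","wrist"]:
    r=arm.read_camera(c); cv2.imwrite(f"pics/{c}0.png",r["frame"][:,:,::-1])
    print(c,r["camera_matrix"].tolist(), np.round(r.get("world_from_camera",r.get("tool_from_camera")),4).tolist(), r.keys())
E
```

```text
pics
{'clock': 0.0, 'joint_pos': array([-1.41852202e+00,  5.28492970e-01,  1.43392187e+00, -1.10312806e-05,
        1.18142219e+00, -1.78475905e-01]), 'joint_velocities': array([-0.00103811, -0.00062878, -0.00113425, -0.00096622, -0.00262403,
       -0.00034847]), 'joint_torque': array([ 4.74012450e-04, -4.42347050e+01, -1.78026241e+01,  8.16370800e-06,
        8.46911338e-03, -3.55904405e-06]), 'tcp_pos': array([ 0.20289633, -0.5903727 ,  0.23031095]), 'ee_rot': array([-1.34606934,  0.96326193, -0.9606571 ]), 'wrist_force': array([-0.09377707, -0.04717498, -0.1315046 ]), 'ft_torque': array([ 0.04132996, -0.03760843,  0.01821563]), 'gripper_width': 0.08548410206461128}
scene [[449.3449685351171, 0.0, 278.5160701187655], [0.0, 449.3449685351171, 211.1867620364412], [0.0, 0.0, 1.0]] [[-0.6332, 0.3916, -0.6676, -0.323], [-0.7737, -0.3454, 0.5312, 0.7266], [-0.0225, 0.8529, 0.5217, 0.7346], [0.0, 0.0, 0.0, 1.0]] dict_keys(['frame', 'camera_matrix', 'world_from_camera'])
top [[489.9680666583541, 0.0, 277.2760997204183], [0.0, 489.9680666583541, 207.1093841422716], [0.0, 0.0, 1.0]] [[-0.0275, 0.9903, -0.1363, 0.3291], [-0.9995, -0.0252, 0.0185, 0.0367], [0.0149, 0.1368, 0.9905, 1.4844], [0.0, 0.0, 0.0, 1.0]] dict_keys(['frame', 'camera_matrix', 'world_from_camera'])
wrist [[299.26335383388283, 0.0, 281.80008932472435], [0.0, 299.26335383388283, 210.57690458740402], [0.0, 0.0, 1.0]] [[1.0, 0.0005, -0.0013, 0.0], [-0.0013, 0.2643, -0.9644, -0.1434], [-0.0001, 0.9644, 0.2643, 0.068], [0.0, 0.0, 0.0, 1.0]] dict_keys(['frame', 'camera_matrix', 'tool_from_camera'])
```

View pics/scene0.png

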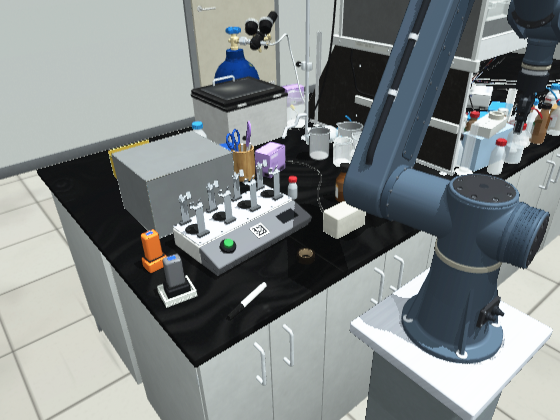

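View pics/top0.png

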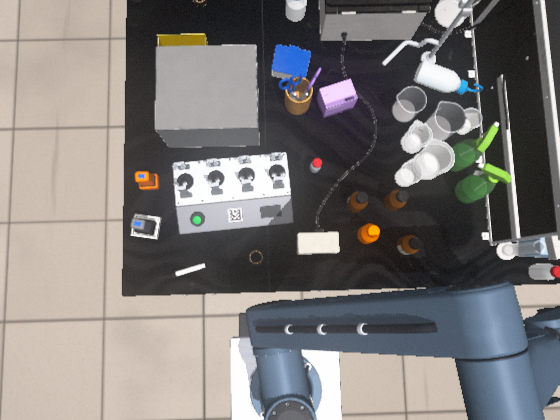

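View pics/wrist0.png

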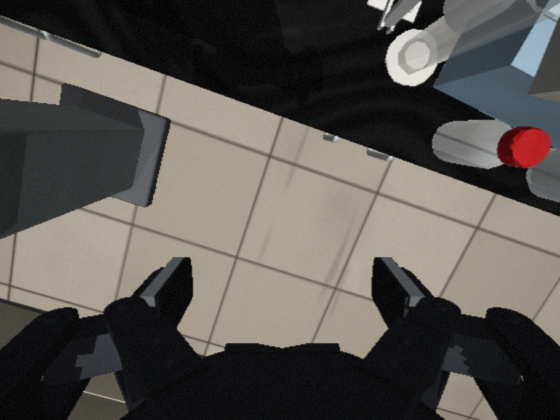

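```bash
cat > h.py <<'E'
from station import arm
import cv2,numpy as np
from scipy.spatial.transform import Rotation as R
def cam(name,save=None):
    s=arm.get_state()
    r=arm.read_camera(name)
    if "world_from_camera" in r: T=r["world_from_camera"]
    else:
        W=np.eye(4);W[:3,:3]=R.from_rotvec(s["ee_rot"]).as_matrix();W[:3,3]=s["tcp_pos"];T=W@r["tool_from_camera"]
    if save: cv2.imwrite(f"pics/{save}.png",r["frame"][:,:,::-1])
    return r["frame"],r["camera_matrix"],np.array(T)
def ray(K,T,px):
    d=np.array([(px[1]-K[0,2])/K[0,0],-(px[0]-K[1,2])/K[1,1],-1.])
    return T[:3,3],T[:3,:3]@d
def onz(K,T,px,z):
    o,d=ray(K,T,px);return o+d*(z-o[2])/d[2]
def proj(K,T,p):
    q=T[:3,:3].T@(np.asarray(p)-T[:3,3]);return np.array([K[1,2]-K[1,1]*q[1]/-q[2],K[0,2]+K[0,0]*q[0]/-q[2]])
def tri(L):
    A=np.zeros((3,3));b=np.zeros(3)
    for K,T,px in L:
        o,d=ray(K,T,px);d=d/np.linalg.norm(d);M=np.eye(3)-np.outer(d,d);A+=M;b+=M@o
    return np.linalg.solve(A,b)
def st():
    s=arm.get_state();M=R.from_rotvec(s["ee_rot"]).as_matrix()
    print("t%.2f tcp"%s["clock"],np.round(s["tcp_pos"]*1000,1),"x",np.round(M[:,0],3),"y",np.round(M[:,1],3),"z",np.round(M[:,2],3),"w%.1f"%(1000*s["gripper_width"]),"F",np.round(s["wrist_force"],1),"q",np.round(s["joint_pos"],2))
    return s,M
E
python3 - <<'E'
from h import *
Z={"bottle_a_mid":.0625,"clamp1_seat":.073,"clamp2_seat":.073,"clamp3_seat":.073,"clamp4_seat":.073,"code_label":.05,"start_button_top":.06,"scanner_grip":.07,"scanner_window":.005,"dock_in":.005,"tape_roll_mid":.0095,"red_vial_mid":.0375}
res={}
for c in ["top","scene"]:
    f,K,T=cam(c)
    for n in Z:
        for m in arm.mark_of(n,c):
            print(c,n,round(m["p"],2),np.round(m["at"],1),np.round(onz(K,T,m["at"],Z[n]),3))
            if m["p"]>.5: res.setdefault(n,{}).setdefault(c,[]).append((K,T,m["at"]))
for n,v in res.items():
    if len(v)==2: print(n,[np.round(tri([a,b]),3).tolist() for a in v["top"][:2] for b in v["scene"][:2]])
st()
E
```

```text
top bottle_a_mid 0.81 [198.3 399.4] [ 0.542 -0.351  0.062]
top clamp1_seat 0.93 [179.  184.6] [0.613 0.279 0.073]
top clamp1_seat 0.31 [171.4 278.6] [0.629 0.004 0.073]
top clamp2_seat 0.69 [182.9 181.1] [0.602 0.289 0.073]
top clamp2_seat 0.67 [178.1 215.6] [0.614 0.188 0.073]
top clamp3_seat 0.57 [174.4 246.5] [0.622 0.098 0.073]
top clamp4_seat 0.84 [171.1 276.8] [0.63  0.009 0.073]
top code_label 0.52 [172.7 277.9] [0.63  0.005 0.05 ]
top code_label 0.44 [214.2 234.6] [0.509 0.136 0.05 ]
top start_button_top 0.41 [220.4 194.9] [0.492 0.251 0.06 ]
top scanner_grip 0.71 [222.9 138.2] [0.488 0.413 0.07 ]
top scanner_grip 0.61 [174.6 142.3] [0.63  0.403 0.07 ]
top scanner_window 0.8 [180.5 145.6] [0.625 0.409 0.005]
top scanner_window 0.71 [228.2 147.5] [0.478 0.402 0.005]
top scanner_window 0.41 [220.2 193.2] [0.499 0.265 0.005]
top dock_in 0.85 [225.5 146.2] [0.487 0.406 0.005]
top tape_roll_mid 0.69 [256. 255.] [0.386 0.08  0.01 ]
top tape_roll_mid 0.52 [218.3 194.9] [0.504 0.259 0.01 ]
top red_vial_mid 0.62 [164.4 315.5] [ 0.656 -0.109  0.038]
scene clamp1_seat 0.96 [230.1 195.5]
[... 723 characters left out ...]
red_vial_mid 0.73 [184.9 290.1] [ 0.672 -0.117  0.037]
clamp1_seat [[0.612, 0.277, 0.064]]
clamp2_seat [[0.571, 0.254, 0.121], [0.616, 0.191, 0.065]]
clamp3_seat [[0.619, 0.095, 0.078]]
clamp4_seat [[0.633, 0.01, 0.069]]
code_label [[0.662, 0.006, -0.085]]
scanner_grip [[0.485, 0.407, 0.078], [0.492, 0.415, 0.137], [0.621, 0.388, -0.004], [0.627, 0.397, 0.06]]
scanner_window [[0.62, 0.402, 0.004], [0.616, 0.397, -0.098], [0.486, 0.41, 0.083], [0.48, 0.406, -0.011]]
dock_in [[0.488, 0.408, 0.003]]
red_vial_mid [[0.655, -0.106, 0.047]]
t1.45 tcp [ 203.  -591.1  231.3] x [ 0.325 -0.946 -0.   ] y [-0. -0. -1.] z [ 0.946  0.325 -0.   ] w85.4 F [0.5 0.4 0.6] q [-1.42  0.53  1.43 -0.    1.18 -0.18]
```

```bash
python3 - <<'E'
import cv2
i=cv2.imread("pics/top0.png")
cv2.imwrite("pics/topz.png",cv2.resize(i[130:280,290:490],None,fx=4,fy=4,interpolation=cv2.INTER_CUBIC))
cv2.imwrite("pics/topz2.png",cv2.resize(i[130:280,120:320],None,fx=4,fy=4,interpolation=cv2.INTER_CUBIC))
E
```

```text
(no output)
```

View pics/topz.png

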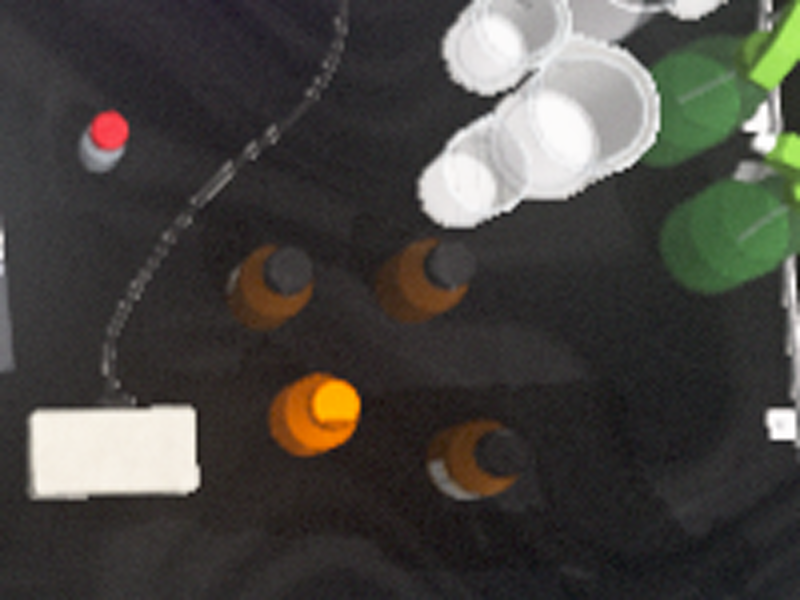

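View pics/topz2.png

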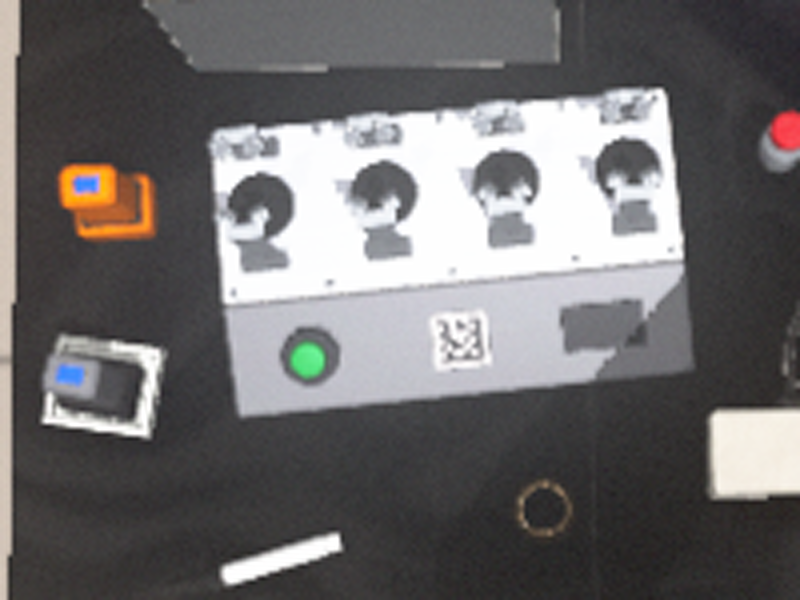

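```bash
python3 - <<'E'
from h import *
f,K,T=cam("top")
for p in [(197.5,362.5),(196,402.5),(243,415),(230.5,373.7)]: print(np.round(onz(K,T,p,.125),4))
for m in arm.cut_out("bottle_a_mid","top"):
    r=m["region"];ys,xs=np.where(r);print(round(m["p"],2),m["at"],xs.min(),xs.max(),ys.min(),ys.max())
fs,Ks,Ts=cam("scene")
for n,z in [("code_label",.05),("start_button_top",.06)]:
  for c in ["top","scene"]:
    for m in arm.cut_out(n,c): 
        ys,xs=np.where(m["region"]);print(n,c,round(m["p"],2),ys.mean(),xs.mean(),len(xs))
# button green blob
P=[]
for (F,k,t) in [(f,K,T),(fs,Ks,Ts)]:
    hsv=cv2.cvtColor(F,cv2.COLOR_RGB2HSV);g=((hsv[...,0]>50)&(hsv[...,0]<80)&(hsv[...,1]>120)).astype(np.uint8)
    n,l,s,c=cv2.connectedComponentsWithStats(g)
    for i in range(1,n):
        if s[i,4]>30: print(c[i],s[i])
cv2.imwrite("pics/scz.png",cv2.resize(fs[150:320,130:340,::-1],None,fx=3.7,fy=3.5,interpolation=cv2.INTER_CUBIC))
E
```

```text
[ 0.5374 -0.2294  0.125 ]
[ 0.5389 -0.3428  0.125 ]
[ 0.4056 -0.3694  0.125 ]
[ 0.4435 -0.256   0.125 ]
0.68 [197.6, 399.0] 384 408 190 210
0.33 [161.0, 211.7] 206 220 159 166
code_label top 0.46 214.96470588235294 234.6529411764706 170
code_label top 0.31 226.33333333333334 143.6005747126437 348
code_label scene 0.71 193.67326732673268 251.9257425742574 202
code_label scene 0.67 230.3421052631579 259.13157894736844 152
start_button_top top 0.52 219.5897435897436 197.0 39
start_button_top scene 0.64 243.14285714285714 227.71428571428572 70
start_button_top scene 0.41 176.036866359447 259.5990783410138 217
[196.56603774 219.54716981] [193 216   8   8  53]
[228.         243.22222222] [223 239  11  10  81]
```

View pics/scz.png

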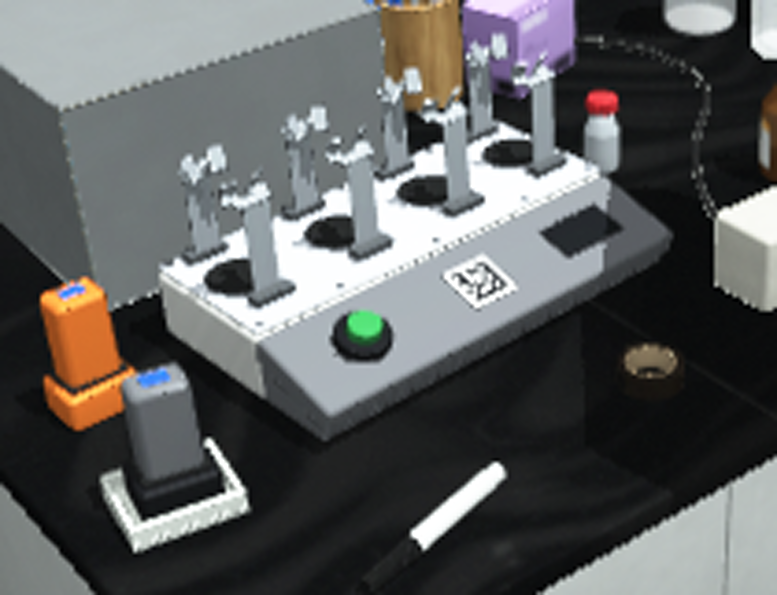

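```bash
python3 -m inch '[{"ry":0.129},{"ry":0.129},{"x":-34,"z":36},{"x":-34,"z":36},{"x":-34,"z":36},{"x":-34,"z":36},{"x":-34,"z":36},{"x":-36,"z":38},{}]' 80
cat > look.py <<'E'
import sys
from h import *
s,M=st()
f,K,T=cam("wrist",sys.argv[1])
if len(sys.argv)>2:
    for n,z in [a.split(":") for a in sys.argv[2:]]:
        for m in arm.mark_of(n,"wrist"): print(n,round(m["p"],2),np.round(m["at"],1),np.round(onz(K,T,m["at"],float(z)),4))
E
python3 look.py w1 bottle_a_mid:.0625
```

```text
t1.80 tcp [ 203.  -591.1  231.3] x [ 0.325 -0.946 -0.   ] y [-0.  0. -1.] z [0.946 0.325 0.   ] w85.3 F [ 0.7 -0.3 -0.5] q [-1.42  0.53  1.43 -0.    1.18 -0.18]invalid input
```

View pics/w1.png

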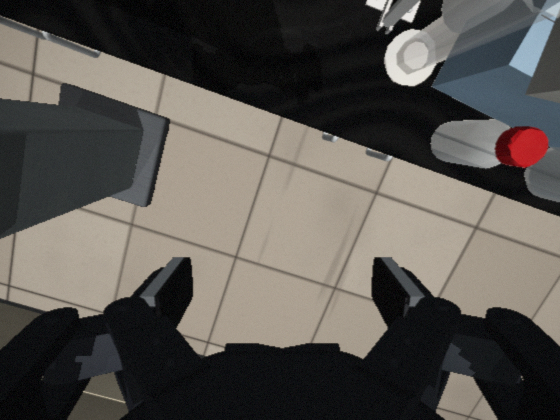

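```bash
python3 -m inch '[{"ry":0.129},{"ry":0.129},{"x":-34,"z":36},{"x":-34,"z":36},{"x":-34,"z":36},{"x":-34,"z":36},{"x":-34,"z":36},{"x":-36,"z":38},{"x":0}]' 80
python3 look.py w2 bottle_a_mid:.0625
```

```text
t1.90 tcp [ 203.  -591.1  231.3] x [ 0.325 -0.946  0.   ] y [-0. -0. -1.] z [ 0.946  0.325 -0.   ] w85.2 F [1.3 0.1 0.2] q [-1.42  0.53  1.43 -0.    1.18 -0.18]invalid input
```

View pics/w2.png

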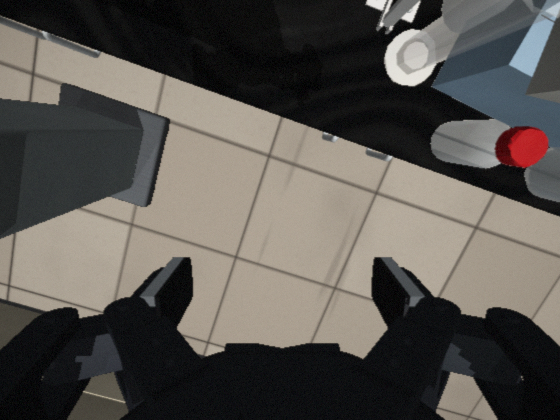

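```bash
python3 -m inch '[{"x":0,"y":0,"z":0,"rx":0,"ry":0.129,"rz":0,"fingers":0}]' 80;python3 -m inch '[{"ry":0.129}]'
```

```text
clock: 2.12
tcp_pos: [0.203, -0.5911, 0.2313]
ee_rot: [-1.296, 1.062, -1.062]
wrist_force: [-0.2, 0.0, -0.4]
gripper_width: 0.0852invalid input
```

```bash
python3 -m inch '[{"ry":0.129,"fingers":0},{"x":-34,"z":36,"fingers":0}]'; 
```

```text
invalid input
```

All keys are required.

```bash
python3 -m inch '[{"x":0,"y":0,"z":0,"rx":0,"ry":0.129,"rz":0,"fingers":0},{"x":-34,"y":0,"z":36,"rx":0,"ry":0,"rz":0,"fingers":0},{"x":-34,"y":0,"z":36,"rx":0,"ry":0,"rz":0,"fingers":0},{"x":-34,"y":0,"z":36,"rx":0,"ry":0,"rz":0,"fingers":0},{"x":-34,"y":0,"z":36,"rx":0,"ry":0,"rz":0,"fingers":0},{"x":-34,"y":0,"z":36,"rx":0,"ry":0,"rz":0,"fingers":0},{"x":-36,"y":0,"z":38,"rx":0,"ry":0,"rz":0,"fingers":0},{"x":0,"y":0,"z":0,"rx":0,"ry":0,"rz":0,"fingers":0}]' 80
python3 look.py w3 bottle_a_mid:.0625
```

```text
clock: 3.12
tcp_pos: [0.4073, -0.3667, 0.2315]
ee_rot: [-1.244, 1.152, -1.151]
wrist_force: [-0.8, 0.4, 0.7]
gripper_width: 0.085
t3.12 tcp [ 407.3 -366.7  231.5] x [ 0.078 -0.997 -0.001] y [ 0.     0.001 -1.   ] z [0.997 0.078 0.   ] w85.0 F [-0.8  0.4  0.7] q [-0.94  0.42  1.63  0.    1.09  0.56]
bottle_a_mid 0.8 [ 52.2 268. ] [ 0.5437 -0.343   0.0625]
bottle_a_mid 0.29 [ 44.7 145.8] [ 0.5411 -0.2281  0.0625]
```

View pics/w3.png

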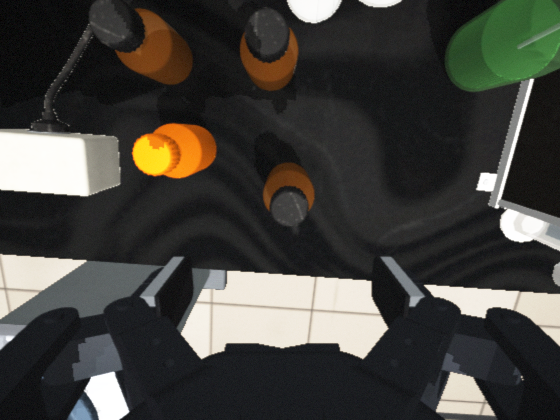

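```bash
python3 - <<'E'
from h import *
st()
f,K,T=cam("wrist")
for p in [(208,289),(32,267),(20,115)]: print(np.round(onz(K,T,p,.125),4))
cv2.imwrite("pics/c3.png",cv2.resize(f[150:250,220:360,::-1],None,fx=5,fy=5,interpolation=cv2.INTER_CUBIC))
f,K,T=cam("top","top1")
E
```

```text
t3.23 tcp [ 405.8 -369.6  231.5] x [ 0.074 -0.997  0.001] y [-0.    -0.001 -1.   ] z [ 0.997  0.074 -0.   ] w85.2 F [-0.5 -0.1  0.8] q [-0.94  0.42  1.62 -0.    1.09  0.55]
[ 0.4081 -0.3758  0.125 ]
[ 0.5419 -0.3486  0.125 ]
[ 0.5414 -0.2365  0.125 ]
```

View pics/c3.png

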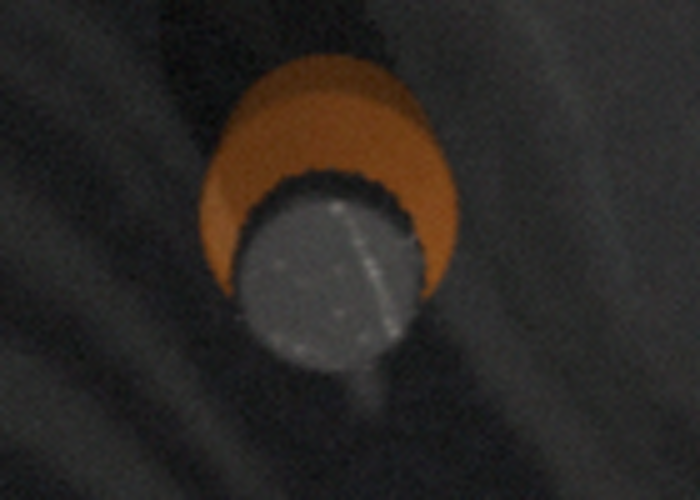

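View pics/top1.png

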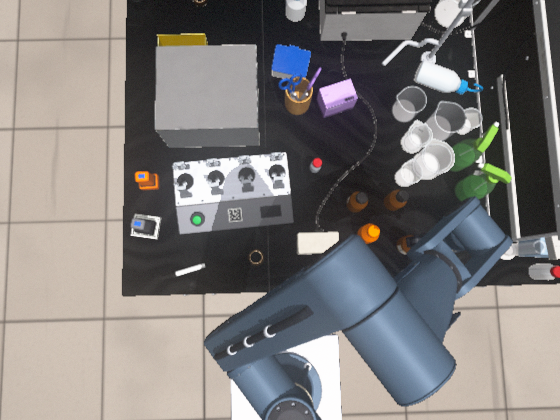

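```bash
python3 -m inch '[{"x":2.5,"y":40,"z":1,"rx":0,"ry":0,"rz":0,"fingers":0},{"x":0,"y":50,"z":0,"rx":0,"ry":0,"rz":0,"fingers":0},{"x":0,"y":30,"z":0,"rx":0,"ry":0,"rz":0,"fingers":0},{"x":0,"y":19,"z":0,"rx":0,"ry":0,"rz":0,"fingers":0},{"x":0,"y":0,"z":0,"rx":0,"ry":0,"rz":0,"fingers":150},{"x":0,"y":0,"z":0,"rx":0,"ry":0,"rz":0,"fingers":255},{"x":0,"y":0,"z":0,"rx":0,"ry":0,"rz":0,"fingers":255},{"x":0,"y":0,"z":0,"rx":0,"ry":0,"rz":0,"fingers":255},{"x":0,"y":0,"z":0,"rx":0,"ry":0,"rz":0,"fingers":255}]' 80
python3 look.py w4
```

```text
clock: 4.45
tcp_pos: [0.4073, -0.3732, 0.0938]
ee_rot: [-1.244, 1.153, -1.158]
wrist_force: [0.4, 0.1, 6.5]
gripper_width: 0.0328
t4.45 tcp [ 407.3 -373.2   93.8] x [ 0.073 -0.997  0.003] y [ 0.002 -0.003 -1.   ] z [0.997 0.073 0.002] w32.8 F [0.4 0.1 6.5] q [-0.94  0.63  1.73 -0.    0.78  0.55]
```

View pics/w4.png

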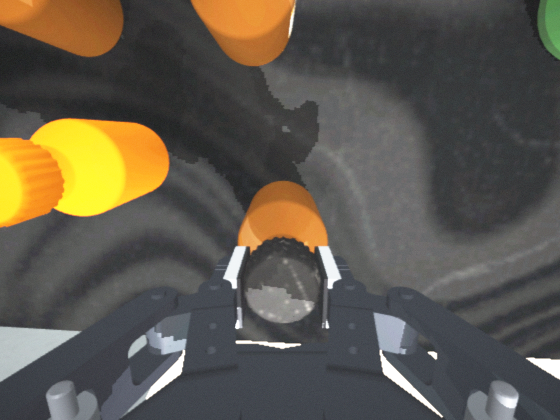

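```bash
python3 -m inch '[{"x":0,"y":-30,"z":0,"rx":0,"ry":0,"rz":0,"fingers":255},{"x":0,"y":-50,"z":0,"rx":0,"ry":0,"rz":0,"fingers":255},{"x":0,"y":-50,"z":0,"rx":0,"ry":0,"rz":0,"fingers":255},{"x":0,"y":-50,"z":0,"rx":0,"ry":0,"rz":0,"fingers":255},{"x":0,"y":-46,"z":0,"rx":0,"ry":0,"rz":0,"fingers":255},{"x":-25,"y":0,"z":10,"rx":0,"ry":0,"rz":0,"fingers":255},{"x":-50,"y":0,"z":19,"rx":0,"ry":0,"rz":0,"fingers":255},{"x":-50,"y":0,"z":19,"rx":0,"ry":0,"rz":0,"fingers":255},{"x":-50,"y":0,"z":19,"rx":0,"ry":0,"rz":0,"fingers":255},{"x":-50,"y":0,"z":19,"rx":0,"ry":0,"rz":0,"fingers":255},{"x":-50,"y":0,"z":19,"rx":0,"ry":0,"rz":0,"fingers":255},{"x":-50,"y":0,"z":19,"rx":0,"ry":0,"rz":0,"fingers":255},{"x":-50,"y":0,"z":19,"rx":0,"ry":0,"rz":0,"fingers":255},{"x":-50,"y":0,"z":19,"rx":0,"ry":0,"rz":0,"fingers":255},{"x":-50,"y":0,"z":19,"rx":0,"ry":0,"rz":0,"fingers":255},{"x":-25,"y":0,"z":9,"rx":0,"ry":0,"rz":0,"fingers":255},{"x":0,"y":0,"z":0,"rx":0,"ry":0,"rz":0,"fingers":255},{"x":0,"y":0,"z":0,"rx":0,"ry":0,"rz":0,"fingers":255}]' 80
python3 look.py w5 clamp1_seat:.073 clamp2_seat:.073 clamp3_seat:.073 clamp4_seat:.073 code_label:.05 start_button_top:.06
```

```text
clock: 6.75
tcp_pos: [0.5589, 0.1399, 0.3177]
ee_rot: [-1.245, 1.156, -1.155]
wrist_force: [0.6, 0.3, -2.5]
gripper_width: 0.0325
t6.75 tcp [558.9 139.9 317.7] x [ 0.073 -0.997  0.001] y [-0.002 -0.001 -1.   ] z [ 0.997  0.073 -0.002] w32.5 F [ 0.6  0.3 -2.5] q [ 0.05  0.37  1.45 -0.    1.32  1.55]
clamp1_seat 0.59 [135.4 174.9] [0.6083 0.2778 0.073 ]
clamp2_seat 0.94 [132.2 244.9] [0.6186 0.1903 0.073 ]
clamp2_seat 0.65 [216.6 543.3] [ 0.5375 -0.2173  0.073 ]
clamp3_seat 0.8 [133.7 320.2] [0.6237 0.0959 0.073 ]
clamp4_seat 0.9 [133.  390.6] [0.631  0.0078 0.073 ]
start_button_top 0.59 [224.7 199.1] [0.4877 0.251  0.06  ]
```

View pics/w5.png

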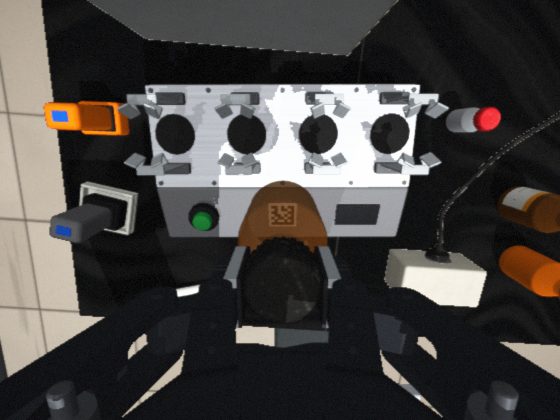

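```bash
python3 - <<'E'
from h import *
st();f,K,T=cam("wrist")
g=(cv2.cvtColor(f,cv2.COLOR_RGB2GRAY)<45).astype(np.uint8);m=np.zeros_like(g);m[108:160,145:415]=g[108:160,145:415]
m=cv2.morphologyEx(m,cv2.MORPH_OPEN,np.ones((9,9),np.uint8))
n,l,s,c=cv2.connectedComponentsWithStats(m)
P=[]
for i in range(1,n):
    if s[i,4]>300:
        p=onz(K,T,c[i][::-1],.073);P.append(p);print(s[i],c[i],np.round(p,4))
P=np.array(P)[:,:2];P=P[np.argsort(-P[:,1])];u=(P[0]-P[3])/np.linalg.norm(P[0]-P[3]);k=np.array([1.5,.5,-.5,-1.5])*.09
print("center",P.mean(0),"u",u,np.linalg.norm(P[0]-P[3]),"yaw",np.arctan2(-u[0],u[1]))
# bottle cap held
E
```

```text
t7.10 tcp [559.8 139.6 318.4] x [ 0.072 -0.997  0.   ] y [ 0. -0. -1.] z [0.997 0.072 0.   ] w32.5 F [-0.1 -0.4 -2.6] q [ 0.05  0.37  1.45 -0.    1.32  1.55]
[ 157  117   37   37 1132] [174.96466431 134.99734982] [0.6103 0.2779 0.073 ]
[ 228  119   37   35 1079] [246.08619092 135.45412419] [0.6162 0.1885 0.073 ]
[371 119  25  34 596] [383.40771812 135.22818792] [0.6288 0.0159 0.073 ]
[300 126  21  27 449] [311.42093541 139.5389755 ] [0.6171 0.1059 0.073 ]
center [0.61810009 0.14704941] u [-0.07033973  0.99752309] 0.26270247164501104 yaw 0.07039786382316947
```

```bash
python3 - <<'E'
from h import *
f,K,T=cam("wrist")
s=arm.get_state()["tcp_pos"]
print(proj(K,T,s+[0,0,.031]),proj(K,T,s-[0,0,.095]),proj(K,T,s+[0.0175,0,.031]),proj(K,T,s+[-0.0175,0,.031]))
g=np.clip(f[160:350,200:370,::-1].astype(int)*3,0,255).astype(np.uint8)
cv2.imwrite("pics/cz.png",cv2.resize(g,None,fx=3.1,fy=3.1,interpolation=cv2.INTER_CUBIC))
E
```

```text
[295.40810748 281.85958155] [213.69664696 281.61454546] [257.24841817 284.94437829] [330.88571283 278.9916022 ]
```

View pics/cz.png

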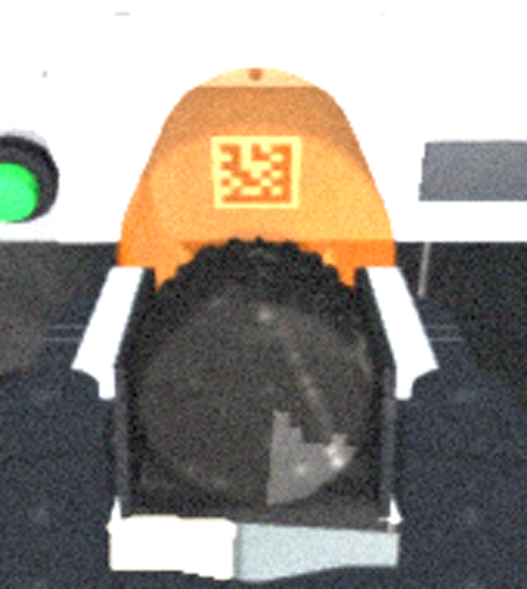

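```bash
python3 -m inch '[{"x":35,"y":0,"z":15,"rx":0,"ry":0,"rz":0,"fingers":255},{"x":40,"y":0,"z":18,"rx":0,"ry":0,"rz":0,"fingers":255},{"x":40,"y":0,"z":18,"rx":0,"ry":0,"rz":0,"fingers":255},{"x":20.5,"y":0,"z":8.5,"rx":0,"ry":0,"rz":0,"fingers":255},{"x":0,"y":25,"z":0,"rx":0,"ry":0,"rz":0,"fingers":255},{"x":0,"y":23,"z":0,"rx":0,"ry":0,"rz":0,"fingers":255},{"x":0,"y":0,"z":0,"rx":0,"ry":0,"rz":0,"fingers":255},{"x":0,"y":0,"z":0,"rx":0,"ry":0,"rz":0,"fingers":255}]' 80
python3 - <<'E'
from h import *
st()
f,K,T=cam("scene")
cv2.imwrite("pics/s1.png",cv2.resize(f[90:240,160:360,::-1],None,fx=4,fy=4,interpolation=cv2.INTER_CUBIC))
f,K,T=cam("wrist","w6")
E
```

```text
clock: 8.2
tcp_pos: [0.6295, 0.0098, 0.2712]
ee_rot: [-1.242, 1.154, -1.156]
wrist_force: [1.0, -0.1, -2.0]
gripper_width: 0.0323
t8.20 tcp [629.5   9.8 271.2] x [ 0.073 -0.997  0.   ] y [ 0.001  0.    -1.   ] z [0.997 0.073 0.001] w32.3 F [ 1.  -0.1 -2. ] q [-0.16  0.49  1.38  0.    1.27  1.34]
```

View pics/s1.png

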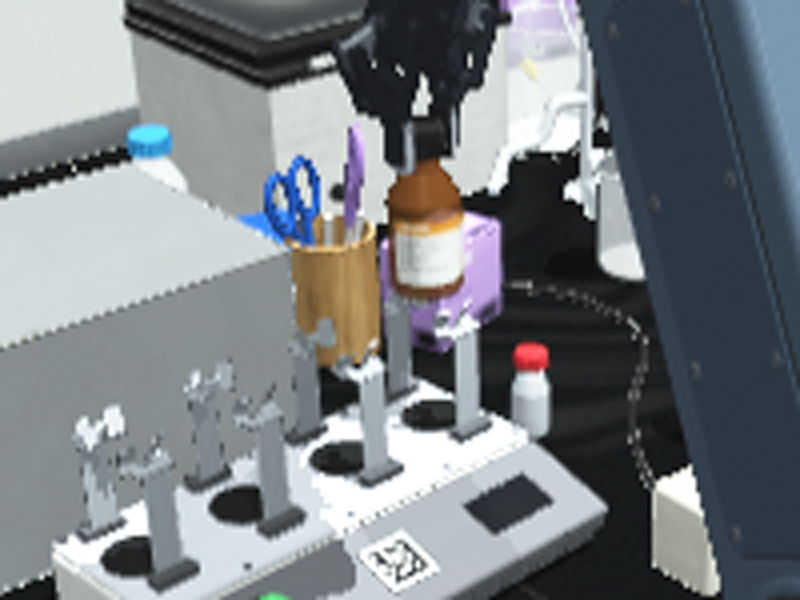

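View pics/w6.png

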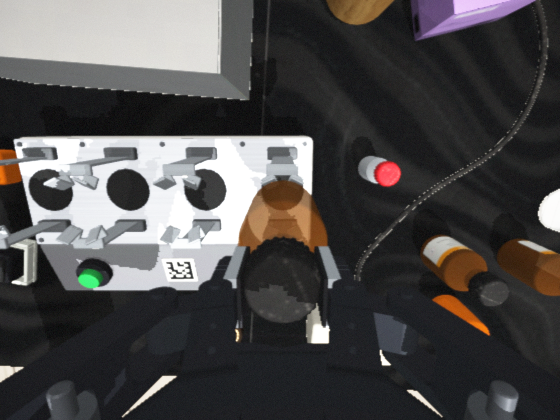

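```bash
python3 -m inch '[{"x":0,"y":15,"z":0,"rx":0,"ry":0,"rz":0,"fingers":255},{"x":0,"y":15,"z":0,"rx":0,"ry":0,"rz":0,"fingers":255},{"x":0,"y":10,"z":0,"rx":0,"ry":0,"rz":0,"fingers":255},{"x":0,"y":10,"z":0,"rx":0,"ry":0,"rz":0,"fingers":255},{"x":0,"y":0,"z":0,"rx":0,"ry":0,"rz":0,"fingers":255}]' 100
python3 - <<'E'
from h import *
st()
f,K,T=cam("scene")
cv2.imwrite("pics/s2.png",cv2.resize(f[90:240,160:360,::-1],None,fx=4,fy=4,interpolation=cv2.INTER_CUBIC))
E
```

```text
clock: 8.93
tcp_pos: [0.6279, 0.0095, 0.2183]
ee_rot: [-1.245, 1.158, -1.153]
wrist_force: [-1.3, -0.7, -5.3]
gripper_width: 0.0322
t8.93 tcp [627.9   9.5 218.3] x [ 0.073 -0.997 -0.001] y [-0.004  0.    -1.   ] z [ 0.997  0.073 -0.004] w32.2 F [-1.3 -0.7 -5.3] q [-0.16  0.55  1.44 -0.    1.16  1.34]
```

View pics/s2.png

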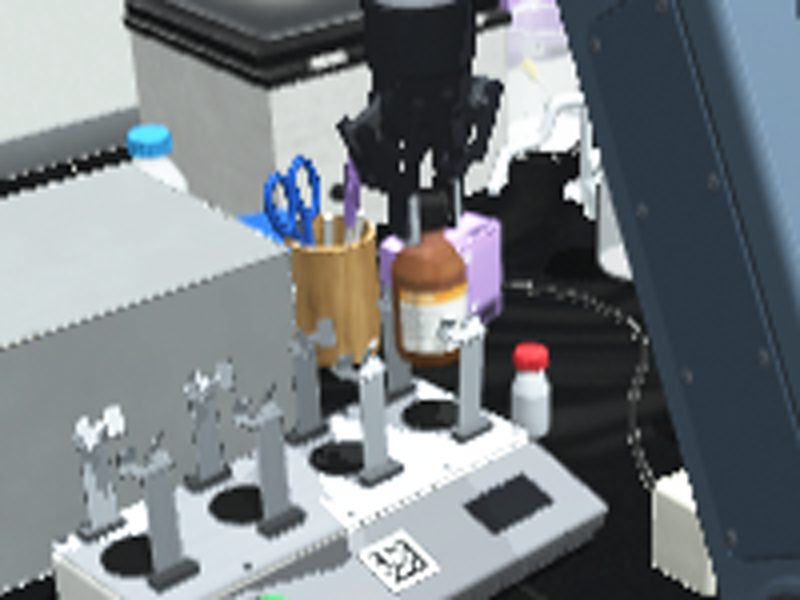

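```bash
python3 -m inch '[{"x":0,"y":12,"z":0,"rx":0,"ry":0,"rz":0,"fingers":255},{"x":0,"y":12,"z":0,"rx":0,"ry":0,"rz":0,"fingers":255},{"x":0,"y":12,"z":0,"rx":0,"ry":0,"rz":0,"fingers":255},{"x":0,"y":6,"z":0,"rx":0,"ry":0,"rz":0,"fingers":255},{"x":0,"y":0,"z":0,"rx":0,"ry":0,"rz":0,"fingers":255}]' 100
python3 -m inch '[{"x":0,"y":3,"z":0,"rx":0,"ry":0,"rz":0,"fingers":255},{"x":0,"y":3,"z":0,"rx":0,"ry":0,"rz":0,"fingers":255},{"x":0,"y":0,"z":0,"rx":0,"ry":0,"rz":0,"fingers":255}]'
python3 - <<'E'
from h import *
st()
f,K,T=cam("scene")
cv2.imwrite("pics/s3.png",cv2.resize(f[90:240,160:360,::-1],None,fx=4,fy=4,interpolation=cv2.INTER_CUBIC))
E
```

```text
clock: 9.6
tcp_pos: [0.6281, 0.0095, 0.1768]
ee_rot: [-1.244, 1.158, -1.154]
wrist_force: [0.5, -0.2, -4.0]
gripper_width: 0.0319
clock: 9.98
tcp_pos: [0.6287, 0.0095, 0.1719]
ee_rot: [-1.243, 1.156, -1.155]
wrist_force: [-0.3, -0.5, -4.1]
gripper_width: 0.0316
t9.97 tcp [628.7   9.5 171.9] x [ 0.073 -0.997 -0.   ] y [-0.001  0.    -1.   ] z [ 0.997  0.073 -0.001] w31.6 F [-0.3 -0.5 -4.1] q [-0.16  0.6   1.48 -0.    1.06  1.34]
```

View pics/s3.png

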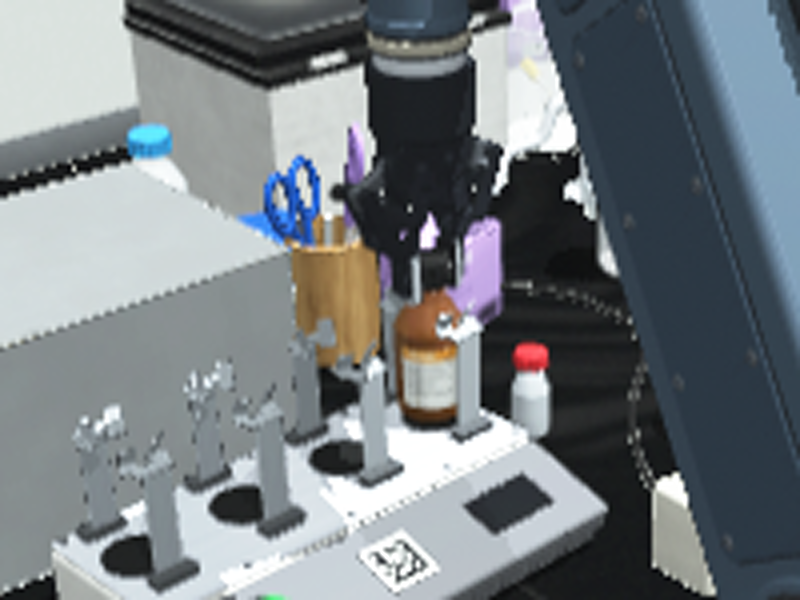

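```bash
python3 -m inch '[{"x":0,"y":2,"z":0,"rx":0,"ry":0,"rz":0,"fingers":255},{"x":0,"y":2,"z":0,"rx":0,"ry":0,"rz":0,"fingers":255},{"x":0,"y":0,"z":0,"rx":0,"ry":0,"rz":0,"fingers":255}]'
python3 -m inch '[{"x":0,"y":1.5,"z":0,"rx":0,"ry":0,"rz":0,"fingers":255},{"x":0,"y":0,"z":0,"rx":0,"ry":0,"rz":0,"fingers":255}]'
python3 look.py w7
```

```text
clock: 10.4
tcp_pos: [0.6289, 0.0095, 0.1682]
ee_rot: [-1.243, 1.156, -1.155]
wrist_force: [-0.3, -0.2, -2.9]
gripper_width: 0.0318
clock: 10.65
tcp_pos: [0.6291, 0.0095, 0.167]
ee_rot: [-1.242, 1.155, -1.156]
wrist_force: [-0.2, 0.8, -1.9]
gripper_width: 0.032
t10.65 tcp [629.1   9.5 167. ] x [ 0.073 -0.997  0.   ] y [ 0. -0. -1.] z [0.997 0.073 0.   ] w32.0 F [-0.2  0.8 -1.9] q [-0.16  0.61  1.48  0.    1.05  1.34]
```

View pics/w7.png

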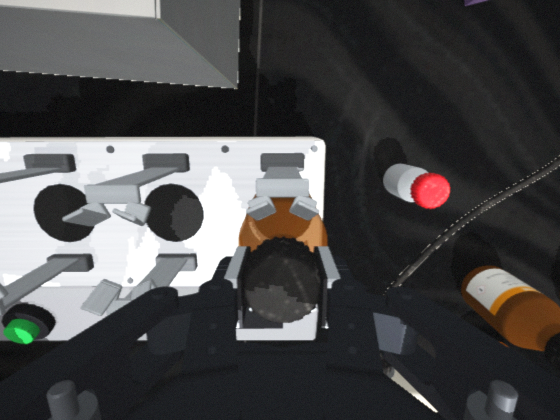

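```bash
python3 -m inch '[{"x":0,"y":1.5,"z":0,"rx":0,"ry":0,"rz":0,"fingers":255},{"x":0,"y":0,"z":0,"rx":0,"ry":0,"rz":0,"fingers":255}]'
python3 -m inch '[{"x":0,"y":1.5,"z":0,"rx":0,"ry":0,"rz":0,"fingers":255},{"x":0,"y":0,"z":0,"rx":0,"ry":0,"rz":0,"fingers":255}]'
python3 -m inch '[{"x":0,"y":1,"z":0,"rx":0,"ry":0,"rz":0,"fingers":255},{"x":0,"y":0,"z":0,"rx":0,"ry":0,"rz":0,"fingers":255}]'
```

```text
clock: 10.95
tcp_pos: [0.6296, 0.0096, 0.1669]
ee_rot: [-1.241, 1.154, -1.156]
wrist_force: [-0.8, 0.7, 5.0]
gripper_width: 0.0318
clock: 11.2
tcp_pos: [0.6302, 0.0096, 0.1669]
ee_rot: [-1.24, 1.152, -1.158]
wrist_force: [-3.0, 0.8, 11.2]
gripper_width: 0.0322
clock: 11.45
tcp_pos: [0.6306, 0.0096, 0.1669]
ee_rot: [-1.24, 1.151, -1.158]
wrist_force: [-3.0, 1.4, 14.3]
gripper_width: 0.0319
```

```bash
python3 -m inch '[{"x":0,"y":1,"z":0,"rx":0,"ry":0,"rz":0,"fingers":255},{"x":0,"y":0,"z":0,"rx":0,"ry":0,"rz":0,"fingers":255}]'
python3 - <<'E'
from h import *
st()
f,K,T=cam("scene")
cv2.imwrite("pics/s4.png",cv2.resize(f[140:215,230:330,::-1],None,fx=7,fy=7,interpolation=cv2.INTER_CUBIC))
E
```

```text
clock: 11.7
tcp_pos: [0.6309, 0.0097, 0.1669]
ee_rot: [-1.239, 1.15, -1.159]
wrist_force: [-4.3, 1.9, 20.2]
gripper_width: 0.032
t11.70 tcp [630.9   9.7 166.9] x [ 0.073 -0.997  0.001] y [ 0.006 -0.    -1.   ] z [0.997 0.073 0.006] w32.0 F [-4.3  1.9 20.2] q [-0.16  0.61  1.48  0.    1.05  1.34]
```

View pics/s4.png

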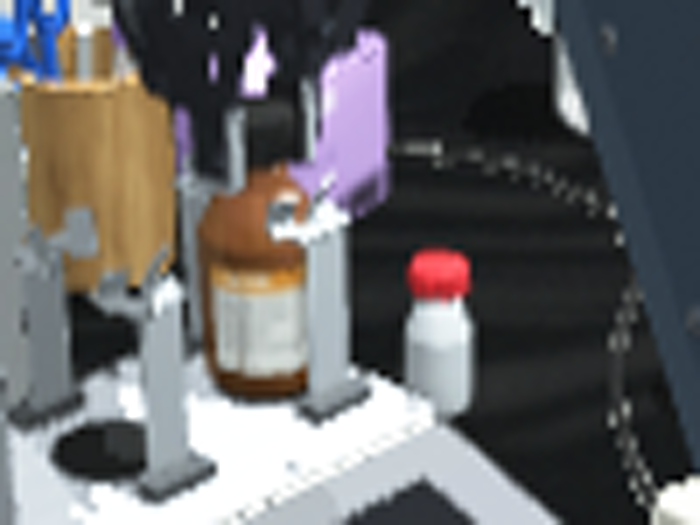

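```bash
python3 -m inch '[{"x":0,"y":-4,"z":0,"rx":0,"ry":0,"rz":0,"fingers":255},{"x":0,"y":0,"z":0,"rx":0,"ry":0,"rz":0,"fingers":100},{"x":0,"y":0,"z":0,"rx":0,"ry":0,"rz":0,"fingers":0},{"x":0,"y":0,"z":0,"rx":0,"ry":0,"rz":0,"fingers":0},{"x":0,"y":-20,"z":0,"rx":0,"ry":0,"rz":0,"fingers":0},{"x":0,"y":-50,"z":0,"rx":0,"ry":0,"rz":0,"fingers":0},{"x":0,"y":-50,"z":0,"rx":0,"ry":0,"rz":0,"fingers":0},{"x":0,"y":-20,"z":0,"rx":0,"ry":0,"rz":0,"fingers":0},{"x":47,"y":0,"z":-23,"rx":0,"ry":0,"rz":0,"fingers":0},{"x":47,"y":0,"z":-23,"rx":0,"ry":0,"rz":0,"fingers":0},{"x":47,"y":0,"z":-23,"rx":0,"ry":0,"rz":0,"fingers":0},{"x":47,"y":0,"z":-23,"rx":0,"ry":0,"rz":0,"fingers":0},{"x":49,"y":0,"z":-22,"rx":0,"ry":0,"rz":0,"fingers":0},{"x":0,"y":40,"z":0,"rx":0,"ry":0,"rz":0,"fingers":0},{"x":0,"y":35,"z":0,"rx":0,"ry":0,"rz":0,"fingers":0},{"x":0,"y":0,"z":0,"rx":0,"ry":0,"rz":0,"fingers":0},{"x":0,"y":0,"z":0,"rx":0,"ry":0,"rz":0,"fingers":0}]'
python3 look.py w8 bottle_a_mid:.0625
python3 - <<'E'
from h import *
f,K,T=cam("scene","s5")
cv2.imwrite("pics/s5.png",cv2.resize(f[140:215,230:330,::-1],None,fx=7,fy=7,interpolation=cv2.INTER_CUBIC))
E
```

```text
clock: 13.88
tcp_pos: [0.5334, -0.2356, 0.2319]
ee_rot: [-1.243, 1.154, -1.157]
wrist_force: [-0.2, -0.4, -0.4]
gripper_width: 0.0851
t13.88 tcp [ 533.4 -235.6  231.9] x [ 0.073 -0.997  0.001] y [ 0.002 -0.001 -1.   ] z [0.997 0.073 0.002] w85.1 F [-0.2 -0.4 -0.4] q [-0.61  0.47  1.54  0.    1.13  0.89]
bottle_a_mid 0.86 [191.6 384.2] [ 0.5449 -0.3445  0.0625]
```

View pics/w8.png

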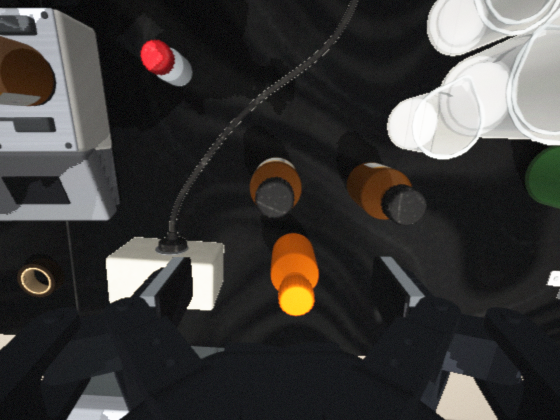

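View pics/s5.png

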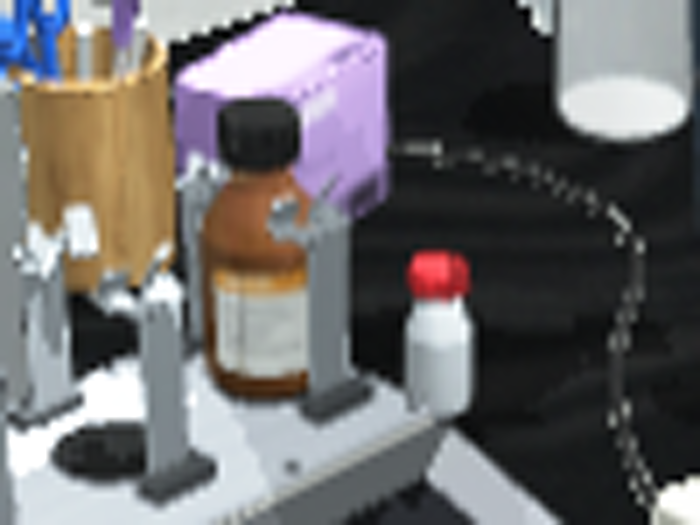

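```bash
python3 - <<'E'
from h import *
st()
f,K,T=cam("wrist")
for p in [(197.5,274.5),(204.5,404.5)]: print(np.round(onz(K,T,p,.125),4))
g=np.clip(f[140:240,230:450,::-1].astype(int)*2,0,255).astype(np.uint8)
cv2.imwrite("pics/c8.png",cv2.resize(g,None,fx=3.5,fy=3.5,interpolation=cv2.INTER_CUBIC))
E
```

```text
t14.03 tcp [ 533.6 -235.6  232.6] x [ 0.073 -0.997  0.002] y [ 0.003 -0.002 -1.   ] z [0.997 0.073 0.003] w85.7 F [-0.  -0.1  0.5] q [-0.61  0.47  1.54  0.    1.13  0.89]
[ 0.5444 -0.2288  0.125 ]
[ 0.5463 -0.3415  0.125 ]
```

View pics/c8.png

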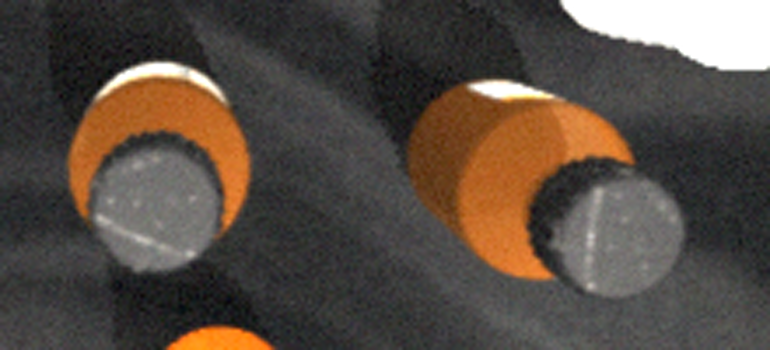

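```bash
python3 -m inch '[{"x":-6,"y":40,"z":7,"rx":0,"ry":0,"rz":0,"fingers":0},{"x":0,"y":50,"z":0,"rx":0,"ry":0,"rz":0,"fingers":0},{"x":0,"y":30,"z":0,"rx":0,"ry":0,"rz":0,"fingers":0},{"x":0,"y":19,"z":0,"rx":0,"ry":0,"rz":0,"fingers":0},{"x":0,"y":0,"z":0,"rx":0,"ry":0,"rz":0,"fingers":150},{"x":0,"y":0,"z":0,"rx":0,"ry":0,"rz":0,"fingers":255},{"x":0,"y":0,"z":0,"rx":0,"ry":0,"rz":0,"fingers":255},{"x":0,"y":0,"z":0,"rx":0,"ry":0,"rz":0,"fingers":255},{"x":0,"y":0,"z":0,"rx":0,"ry":0,"rz":0,"fingers":255}]' 100
python3 look.py w9
```

```text
clock: 15.2
tcp_pos: [0.5401, -0.2293, 0.0937]
ee_rot: [-1.242, 1.152, -1.158]
wrist_force: [-0.8, -0.5, 6.2]
gripper_width: 0.032
t15.20 tcp [ 540.1 -229.3   93.7] x [ 0.073 -0.997  0.002] y [ 0.003 -0.002 -1.   ] z [0.997 0.073 0.003] w32.0 F [-0.8 -0.5  6.2] q [-0.59  0.66  1.64  0.    0.83  0.91]
```

View pics/w9.png

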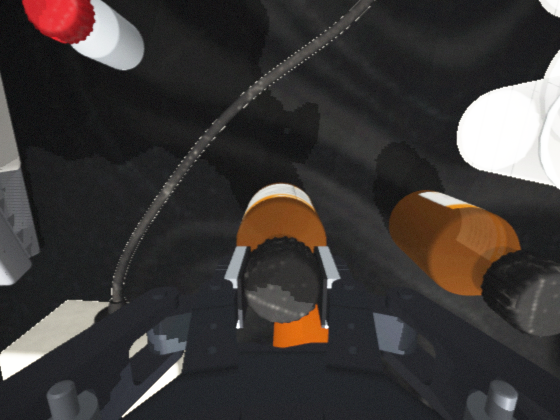

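```bash
python3 -m inch '[{"x":0,"y":-30,"z":0,"rx":0,"ry":0,"rz":0,"fingers":255},{"x":0,"y":-50,"z":0,"rx":0,"ry":0,"rz":0,"fingers":255},{"x":0,"y":-50,"z":0,"rx":0,"ry":0,"rz":0,"fingers":255},{"x":0,"y":-50,"z":0,"rx":0,"ry":0,"rz":0,"fingers":255},{"x":0,"y":-45,"z":0,"rx":0,"ry":0,"rz":0,"fingers":255},{"x":-25,"y":0,"z":8,"rx":0,"ry":0,"rz":0,"fingers":255},{"x":-45,"y":0,"z":15,"rx":0,"ry":0,"rz":0,"fingers":255},{"x":-45,"y":0,"z":15,"rx":0,"ry":0,"rz":0,"fingers":255},{"x":-45,"y":0,"z":15,"rx":0,"ry":0,"rz":0,"fingers":255},{"x":-45,"y":0,"z":15,"rx":0,"ry":0,"rz":0,"fingers":255},{"x":-45,"y":0,"z":15,"rx":0,"ry":0,"rz":0,"fingers":255},{"x":-45,"y":0,"z":15,"rx":0,"ry":0,"rz":0,"fingers":255},{"x":-26.7,"y":0,"z":8,"rx":0,"ry":0,"rz":0,"fingers":255},{"x":0,"y":25,"z":0,"rx":0,"ry":0,"rz":0,"fingers":255},{"x":0,"y":22,"z":0,"rx":0,"ry":0,"rz":0,"fingers":255},{"x":0,"y":0,"z":0,"rx":0,"ry":0,"rz":0,"fingers":255},{"x":0,"y":0,"z":0,"rx":0,"ry":0,"rz":0,"fingers":255}]'
python3 look.py w10
```

```text
clock: 17.38
tcp_pos: [0.6217, 0.0998, 0.2705]
ee_rot: [-1.242, 1.155, -1.156]
wrist_force: [1.4, 0.1, -2.2]
gripper_width: 0.032
t17.38 tcp [621.7  99.8 270.5] x [ 0.073 -0.997  0.   ] y [ 0.001 -0.    -1.   ] z [0.997 0.073 0.001] w32.0 F [ 1.4  0.1 -2.2] q [-0.02  0.49  1.38 -0.    1.27  1.48]
```

View pics/w10.png

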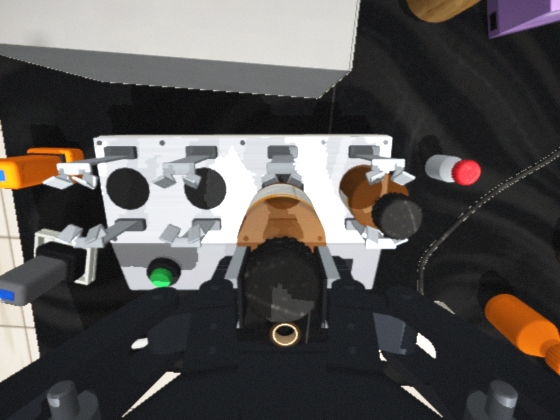

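```bash
python3 -m inch '[{"x":0,"y":15,"z":0,"rx":0,"ry":0,"rz":0,"fingers":255},{"x":0,"y":15,"z":0,"rx":0,"ry":0,"rz":0,"fingers":255},{"x":0,"y":10,"z":0,"rx":0,"ry":0,"rz":0,"fingers":255},{"x":0,"y":10,"z":0,"rx":0,"ry":0,"rz":0,"fingers":255},{"x":0,"y":0,"z":0,"rx":0,"ry":0,"rz":0,"fingers":255}]'
python3 -m inch '[{"x":0,"y":12,"z":0,"rx":0,"ry":0,"rz":0,"fingers":255},{"x":0,"y":12,"z":0,"rx":0,"ry":0,"rz":0,"fingers":255},{"x":0,"y":10,"z":0,"rx":0,"ry":0,"rz":0,"fingers":255},{"x":0,"y":6,"z":0,"rx":0,"ry":0,"rz":0,"fingers":255},{"x":0,"y":0,"z":0,"rx":0,"ry":0,"rz":0,"fingers":255}]'
python3 -m inch '[{"x":0,"y":3,"z":0,"rx":0,"ry":0,"rz":0,"fingers":255},{"x":0,"y":3,"z":0,"rx":0,"ry":0,"rz":0,"fingers":255},{"x":0,"y":3,"z":0,"rx":0,"ry":0,"rz":0,"fingers":255},{"x":0,"y":0,"z":0,"rx":0,"ry":0,"rz":0,"fingers":255}]'
python3 -m inch '[{"x":0,"y":2,"z":0,"rx":0,"ry":0,"rz":0,"fingers":255},{"x":0,"y":0,"z":0,"rx":0,"ry":0,"rz":0,"fingers":255}]'
```

```text
clock: 18.05
tcp_pos: [0.6204, 0.0995, 0.2179]
ee_rot: [-1.246, 1.158, -1.154]
wrist_force: [1.0, -3.0, -5.1]
gripper_width: 0.0321
clock: 18.68
tcp_pos: [0.6205, 0.0999, 0.1784]
ee_rot: [-1.245, 1.157, -1.154]
wrist_force: [0.2, -0.9, -5.9]
gripper_width: 0.0317
clock: 19.18
tcp_pos: [0.6208, 0.1, 0.1701]
ee_rot: [-1.244, 1.157, -1.154]
wrist_force: [1.0, -1.2, -5.0]
gripper_width: 0.0318
clock: 19.42
tcp_pos: [0.6212, 0.1, 0.1686]
ee_rot: [-1.243, 1.156, -1.155]
wrist_force: [0.3, -0.9, -3.5]
gripper_width: 0.0315
```

```bash
python3 -m inch '[{"x":0,"y":2,"z":0,"rx":0,"ry":0,"rz":0,"fingers":255},{"x":0,"y":0,"z":0,"rx":0,"ry":0,"rz":0,"fingers":255}]'
python3 -m inch '[{"x":0,"y":2,"z":0,"rx":0,"ry":0,"rz":0,"fingers":255},{"x":0,"y":0,"z":0,"rx":0,"ry":0,"rz":0,"fingers":255}]'
python3 -m inch '[{"x":0,"y":1.5,"z":0,"rx":0,"ry":0,"rz":0,"fingers":255},{"x":0,"y":0,"z":0,"rx":0,"ry":0,"rz":0,"fingers":255}]'
```

```text
clock: 19.68
tcp_pos: [0.6214, 0.0999, 0.1668]
ee_rot: [-1.243, 1.155, -1.155]
wrist_force: [0.5, -1.6, -3.5]
gripper_width: 0.0315
clock: 19.92
tcp_pos: [0.6219, 0.1, 0.1667]
ee_rot: [-1.241, 1.154, -1.156]
wrist_force: [-1.0, -0.5, 5.6]
gripper_width: 0.0318
clock: 20.18
tcp_pos: [0.6224, 0.1, 0.1668]
ee_rot: [-1.24, 1.153, -1.157]
wrist_force: [-3.9, -0.2, 11.7]
gripper_width: 0.032
```

```bash
python3 -m inch '[{"x":0,"y":1.5,"z":0,"rx":0,"ry":0,"rz":0,"fingers":255},{"x":0,"y":0,"z":0,"rx":0,"ry":0,"rz":0,"fingers":255}]'
python3 - <<'E'
from h import *
f,K,T=cam("scene","s6")
cv2.imwrite("pics/s6.png",cv2.resize(f[140:235,210:330,::-1],None,fx=6,fy=6,interpolation=cv2.INTER_CUBIC))
E
```

```text
clock: 20.42
tcp_pos: [0.6228, 0.1, 0.1667]
ee_rot: [-1.239, 1.151, -1.158]
wrist_force: [-4.7, -1.1, 19.1]
gripper_width: 0.0321
```

View pics/s6.png

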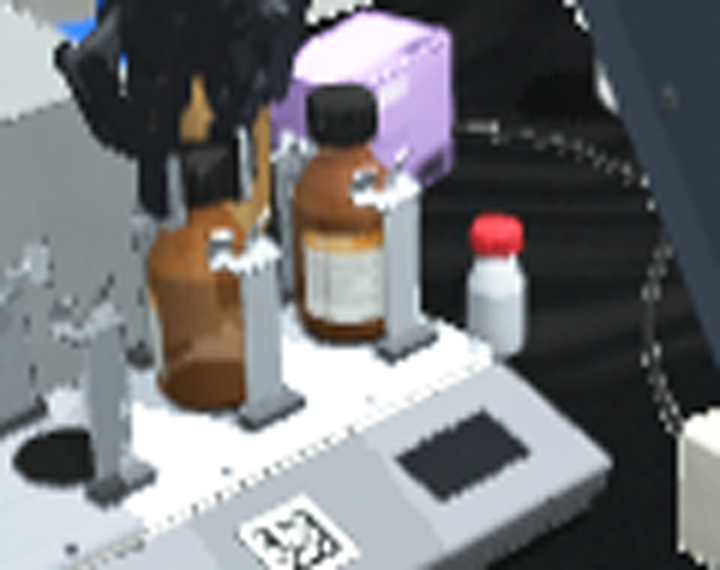

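```bash
python3 -m inch '[{"x":0,"y":-4,"z":0,"rx":0,"ry":0,"rz":0,"fingers":255},{"x":0,"y":0,"z":0,"rx":0,"ry":0,"rz":0,"fingers":80},{"x":0,"y":0,"z":0,"rx":0,"ry":0,"rz":0,"fingers":60},{"x":0,"y":0,"z":0,"rx":0,"ry":0,"rz":0,"fingers":60},{"x":0,"y":-20,"z":0,"rx":0,"ry":0,"rz":0,"fingers":60},{"x":0,"y":-50,"z":0,"rx":0,"ry":0,"rz":0,"fingers":60},{"x":0,"y":-50,"z":0,"rx":0,"ry":0,"rz":0,"fingers":0},{"x":0,"y":-25,"z":0,"rx":0,"ry":0,"rz":0,"fingers":0},{"x":48,"y":0,"z":-13,"rx":0,"ry":0,"rz":0,"fingers":0},{"x":48,"y":0,"z":-13,"rx":0,"ry":0,"rz":0,"fingers":0},{"x":48,"y":0,"z":-13,"rx":0,"ry":0,"rz":0,"fingers":0},{"x":48,"y":0,"z":-13,"rx":0,"ry":0,"rz":0,"fingers":0},{"x":48,"y":0,"z":-13,"rx":0,"ry":0,"rz":0,"fingers":0},{"x":48,"y":0,"z":-13,"rx":0,"ry":0,"rz":0,"fingers":0},{"x":48,"y":0,"z":-13,"rx":0,"ry":0,"rz":0,"fingers":0},{"x":48,"y":0,"z":-13,"rx":0,"ry":0,"rz":0,"fingers":0},{"x":50,"y":40,"z":-15,"rx":0,"ry":0,"rz":0,"fingers":0},{"x":0,"y":40,"z":0,"rx":0,"ry":0,"rz":0,"fingers":0},{"x":0,"y":0,"z":0,"rx":0,"ry":0,"rz":0,"fingers":0},{"x":0,"y":0,"z":0,"rx":0,"ry":0,"rz":0,"fingers":0}]'
python3 look.py w11 bottle_a_mid:.0625
python3 - <<'E'
from h import *
f,K,T=cam("scene","s7")
cv2.imwrite("pics/s7.png",cv2.resize(f[140:235,210:330,::-1],None,fx=5,fy=5,interpolation=cv2.INTER_CUBIC))
E
```

```text
clock: 22.98
tcp_pos: [0.5357, -0.3391, 0.234]
ee_rot: [-1.243, 1.153, -1.156]
wrist_force: [0.5, -0.7, 0.5]
gripper_width: 0.0854
t22.98 tcp [ 535.7 -339.1  234. ] x [ 0.073 -0.997  0.001] y [ 0.001 -0.001 -1.   ] z [0.997 0.073 0.001] w85.4 F [ 0.5 -0.7  0.5] q [-0.74  0.54  1.41  0.    1.2   0.76]
bottle_a_mid 0.58 [185.4 286. ] [ 0.5458 -0.3432  0.0625]
```

View pics/w11.png

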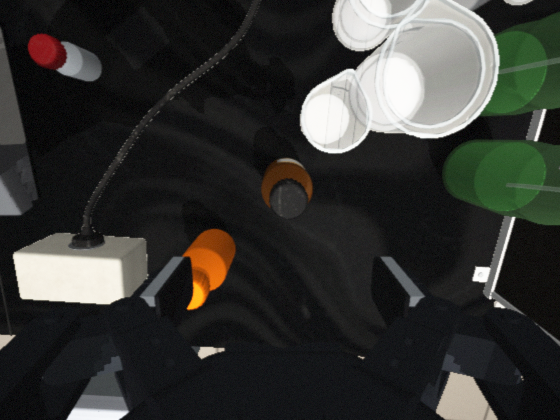

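View pics/s7.png

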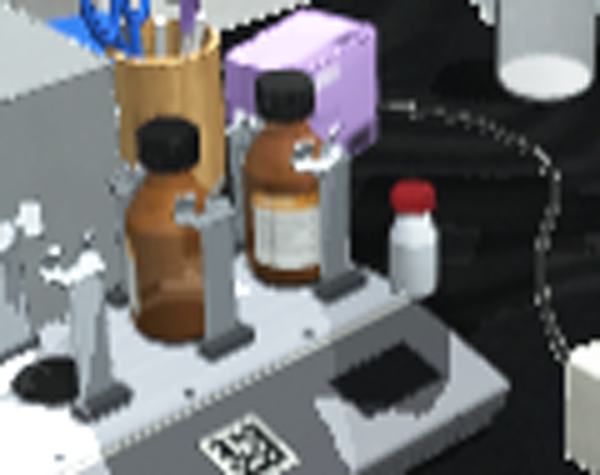

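```bash
python3 - <<'E'
from h import *
st()
f,K,T=cam("wrist")
g=np.clip(f[140:240,230:350,::-1].astype(int)*2,0,255).astype(np.uint8)
cv2.imwrite("pics/c11.png",cv2.resize(g,None,fx=5,fy=5,interpolation=cv2.INTER_CUBIC))
print(onz(K,T,(200,288),.125),onz(K,T,(201,288),.125))
E
```

```text
t23.12 tcp [ 536.1 -339.2  235.1] x [ 0.074 -0.997  0.003] y [ 0.003 -0.003 -1.   ] z [0.997 0.074 0.003] w85.3 F [ 0.  -0.3 -0. ] q [-0.74  0.53  1.41  0.    1.2   0.76]
[ 0.54493284 -0.34428121  0.125     ] [ 0.54404203 -0.34435203  0.125     ]
```

View pics/c11.png

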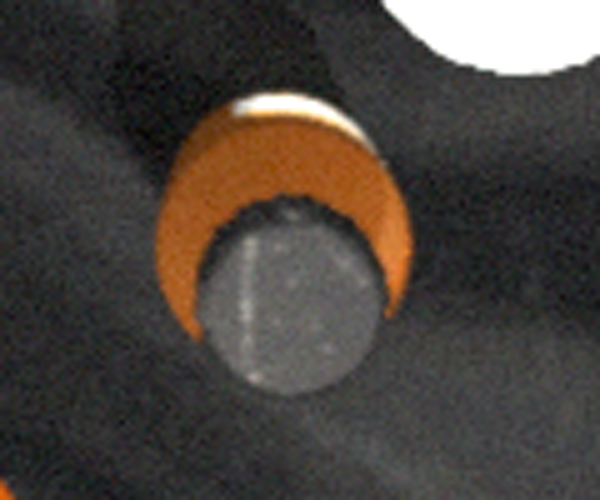

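```bash
python3 -m inch '[{"x":5,"y":40,"z":5,"rx":0,"ry":0,"rz":0,"fingers":0},{"x":0,"y":50,"z":0,"rx":0,"ry":0,"rz":0,"fingers":0},{"x":0,"y":30,"z":0,"rx":0,"ry":0,"rz":0,"fingers":0},{"x":0,"y":20.5,"z":0,"rx":0,"ry":0,"rz":0,"fingers":0},{"x":0,"y":0,"z":0,"rx":0,"ry":0,"rz":0,"fingers":150},{"x":0,"y":0,"z":0,"rx":0,"ry":0,"rz":0,"fingers":255},{"x":0,"y":0,"z":0,"rx":0,"ry":0,"rz":0,"fingers":255},{"x":0,"y":0,"z":0,"rx":0,"ry":0,"rz":0,"fingers":255},{"x":0,"y":0,"z":0,"rx":0,"ry":0,"rz":0,"fingers":255}]' 100
python3 look.py w12
```

```text
clock: 24.3
tcp_pos: [0.5412, -0.3446, 0.0945]
ee_rot: [-1.242, 1.152, -1.159]
wrist_force: [-0.9, -0.1, 6.2]
gripper_width: 0.0317
t24.30 tcp [ 541.2 -344.6   94.5] x [ 0.073 -0.997  0.003] y [ 0.003 -0.002 -1.   ] z [0.997 0.073 0.003] w31.7 F [-0.9 -0.1  6.2] q [-0.74  0.72  1.5   0.    0.92  0.76]
```

View pics/w12.png

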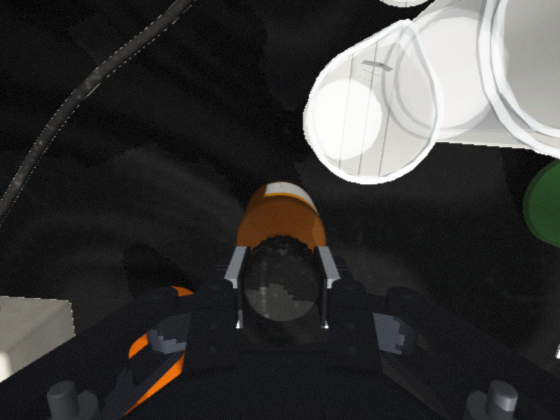

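```bash
python3 -m inch '[{"x":0,"y":-30,"z":0,"rx":0,"ry":0,"rz":0,"fingers":255},{"x":0,"y":-50,"z":0,"rx":0,"ry":0,"rz":0,"fingers":255},{"x":0,"y":-50,"z":0,"rx":0,"ry":0,"rz":0,"fingers":255},{"x":0,"y":-50,"z":0,"rx":0,"ry":0,"rz":0,"fingers":255},{"x":0,"y":-45,"z":0,"rx":0,"ry":0,"rz":0,"fingers":255},{"x":-25,"y":0,"z":5,"rx":0,"ry":0,"rz":0,"fingers":255},{"x":-48,"y":0,"z":10,"rx":0,"ry":0,"rz":0,"fingers":255},{"x":-48,"y":0,"z":10,"rx":0,"ry":0,"rz":0,"fingers":255},{"x":-48,"y":0,"z":10,"rx":0,"ry":0,"rz":0,"fingers":255},{"x":-48,"y":0,"z":10,"rx":0,"ry":0,"rz":0,"fingers":255},{"x":-48,"y":0,"z":10,"rx":0,"ry":0,"rz":0,"fingers":255},{"x":-48,"y":0,"z":10,"rx":0,"ry":0,"rz":0,"fingers":255},{"x":-48,"y":0,"z":10,"rx":0,"ry":0,"rz":0,"fingers":255},{"x":-48,"y":0,"z":10,"rx":0,"ry":0,"rz":0,"fingers":255},{"x":-48,"y":0,"z":10,"rx":0,"ry":0,"rz":0,"fingers":255},{"x":-48,"y":0,"z":10,"rx":0,"ry":0,"rz":0,"fingers":255},{"x":-22,"y":0,"z":8,"rx":0,"ry":0,"rz":0,"fingers":255},{"x":0,"y":25,"z":0,"rx":0,"ry":0,"rz":0,"fingers":255},{"x":0,"y":22,"z":0,"rx":0,"ry":0,"rz":0,"fingers":255},{"x":0,"y":0,"z":0,"rx":0,"ry":0,"rz":0,"fingers":255}]'
python3 -m inch '[{"x":0,"y":0,"z":0,"rx":0,"ry":0,"rz":0,"fingers":255}]'
python3 look.py w13
```

```text
clock: 26.85
tcp_pos: [0.6118, 0.1898, 0.2668]
ee_rot: [-1.25, 1.161, -1.152]
wrist_force: [-0.3, -0.5, -2.2]
gripper_width: 0.032
clock: 26.98
tcp_pos: [0.6146, 0.1899, 0.2704]
ee_rot: [-1.243, 1.156, -1.156]
wrist_force: [-0.6, 0.1, -1.2]
gripper_width: 0.0317
t26.98 tcp [614.6 189.9 270.4] x [ 0.072 -0.997  0.   ] y [-0. -0. -1.] z [ 0.997  0.072 -0.   ] w31.7 F [-0.6  0.1 -1.2] q [ 0.13  0.51  1.34 -0.    1.29  1.62]
```

View pics/w13.png

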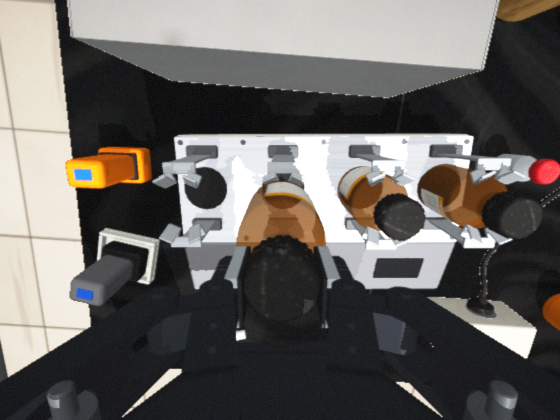

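Aligned with clamp 2 (rear jaw at col 283, bottle at 282). Descending.

```bash
python3 -m inch '[{"x":0,"y":15,"z":0,"rx":0,"ry":0,"rz":0,"fingers":255},{"x":0,"y":15,"z":0,"rx":0,"ry":0,"rz":0,"fingers":255},{"x":0,"y":10,"z":0,"rx":0,"ry":0,"rz":0,"fingers":255},{"x":0,"y":10,"z":0,"rx":0,"ry":0,"rz":0,"fingers":255},{"x":0,"y":0,"z":0,"rx":0,"ry":0,"rz":0,"fingers":255}]'
python3 -m inch '[{"x":0,"y":12,"z":0,"rx":0,"ry":0,"rz":0,"fingers":255},{"x":0,"y":12,"z":0,"rx":0,"ry":0,"rz":0,"fingers":255},{"x":0,"y":10,"z":0,"rx":0,"ry":0,"rz":0,"fingers":255},{"x":0,"y":6,"z":0,"rx":0,"ry":0,"rz":0,"fingers":255},{"x":0,"y":0,"z":0,"rx":0,"ry":0,"rz":0,"fingers":255}]'
python3 -m inch '[{"x":0,"y":3,"z":0,"rx":0,"ry":0,"rz":0,"fingers":255},{"x":0,"y":3,"z":0,"rx":0,"ry":0,"rz":0,"fingers":255},{"x":0,"y":3,"z":0,"rx":0,"ry":0,"rz":0,"fingers":255},{"x":0,"y":0,"z":0,"rx":0,"ry":0,"rz":0,"fingers":255}]'
python3 -m inch '[{"x":0,"y":2,"z":0,"rx":0,"ry":0,"rz":0,"fingers":255},{"x":0,"y":0,"z":0,"rx":0,"ry":0,"rz":0,"fingers":255}]'
```

```text
clock: 27.65
tcp_pos: [0.6134, 0.1897, 0.2182]
ee_rot: [-1.246, 1.158, -1.154]
wrist_force: [0.2, -2.1, -5.5]
gripper_width: 0.0316
clock: 28.28
tcp_pos: [0.6136, 0.1901, 0.1789]
ee_rot: [-1.245, 1.157, -1.154]
wrist_force: [0.4, -1.6, -4.0]
gripper_width: 0.0316
clock: 28.78
tcp_pos: [0.6141, 0.1902, 0.1707]
ee_rot: [-1.244, 1.156, -1.155]
wrist_force: [-0.7, -1.3, -4.5]
gripper_width: 0.0316
clock: 29.02
tcp_pos: [0.6144, 0.1901, 0.1691]
ee_rot: [-1.243, 1.156, -1.155]
wrist_force: [-0.5, -0.6, -3.7]
gripper_width: 0.0319
```

```bash
python3 -m inch '[{"x":0,"y":2,"z":0,"rx":0,"ry":0,"rz":0,"fingers":255},{"x":0,"y":0,"z":0,"rx":0,"ry":0,"rz":0,"fingers":255}]'
python3 -m inch '[{"x":0,"y":2,"z":0,"rx":0,"ry":0,"rz":0,"fingers":255},{"x":0,"y":0,"z":0,"rx":0,"ry":0,"rz":0,"fingers":255}]'
python3 -m inch '[{"x":0,"y":1.5,"z":0,"rx":0,"ry":0,"rz":0,"fingers":255},{"x":0,"y":0,"z":0,"rx":0,"ry":0,"rz":0,"fingers":255}]'
```

```text
clock: 29.28
tcp_pos: [0.6148, 0.1901, 0.1676]
ee_rot: [-1.242, 1.155, -1.156]
wrist_force: [0.8, -2.4, -1.7]
gripper_width: 0.0316
clock: 29.52
tcp_pos: [0.6154, 0.1901, 0.1675]
ee_rot: [-1.241, 1.153, -1.157]
wrist_force: [-1.3, -2.7, 6.2]
gripper_width: 0.0315
clock: 29.78
tcp_pos: [0.6159, 0.1902, 0.1675]
ee_rot: [-1.239, 1.152, -1.157]
wrist_force: [-3.2, -2.7, 11.5]
gripper_width: 0.0317
```

```bash
python3 -m inch '[{"x":0,"y":1.5,"z":0,"rx":0,"ry":0,"rz":0,"fingers":255},{"x":0,"y":0,"z":0,"rx":0,"ry":0,"rz":0,"fingers":255}]'
python3 -m inch '[{"x":0,"y":-4,"z":0,"rx":0,"ry":0,"rz":0,"fingers":255},{"x":0,"y":0,"z":0,"rx":0,"ry":0,"rz":0,"fingers":255}]'
python3 - <<'E'
from h import *
f,K,T=cam("scene","s8")
cv2.imwrite("pics/s8.png",cv2.resize(f[140:235,190:320,::-1],None,fx=6,fy=6,interpolation=cv2.INTER_CUBIC))
E
```

```text
clock: 30.02
tcp_pos: [0.6164, 0.1902, 0.1675]
ee_rot: [-1.238, 1.151, -1.158]
wrist_force: [-3.9, -1.6, 18.7]
gripper_width: 0.032
clock: 30.28
tcp_pos: [0.6152, 0.1901, 0.1675]
ee_rot: [-1.241, 1.154, -1.156]
wrist_force: [-1.3, -1.5, 7.4]
gripper_width: 0.0322
```

View pics/s8.png

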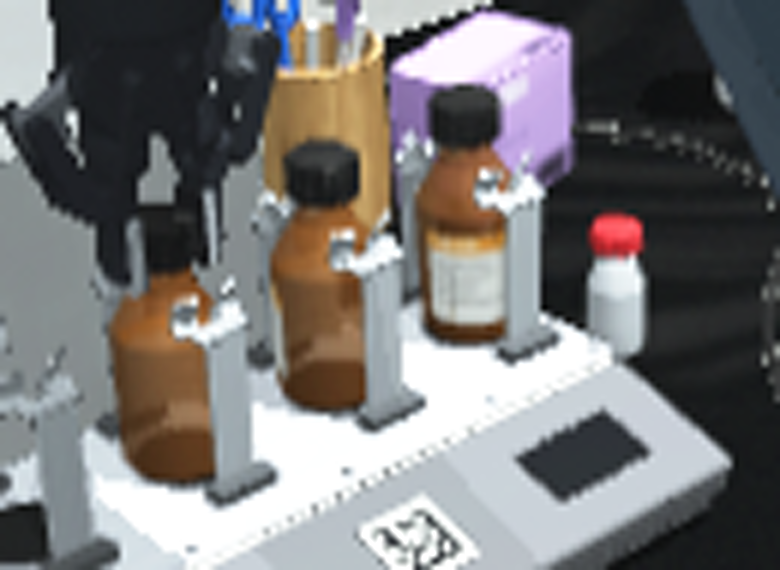

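```bash
python3 -m inch '[{"x":0,"y":0,"z":0,"rx":0,"ry":0,"rz":0,"fingers":80},{"x":0,"y":0,"z":0,"rx":0,"ry":0,"rz":0,"fingers":60},{"x":0,"y":0,"z":0,"rx":0,"ry":0,"rz":0,"fingers":60},{"x":0,"y":-20,"z":0,"rx":0,"ry":0,"rz":0,"fingers":60},{"x":0,"y":-50,"z":0,"rx":0,"ry":0,"rz":0,"fingers":60},{"x":0,"y":-50,"z":0,"rx":0,"ry":0,"rz":0,"fingers":0},{"x":0,"y":-20,"z":0,"rx":0,"ry":0,"rz":0,"fingers":0},{"x":-3,"y":0,"z":-45,"rx":0,"ry":0,"rz":0,"fingers":0},{"x":-3,"y":0,"z":-45,"rx":0,"ry":0,"rz":0,"fingers":0},{"x":-3,"y":10,"z":-45,"rx":0,"ry":0,"rz":0,"fingers":0},{"x":-4,"y":10,"z":-45,"rx":0,"ry":0,"rz":0,"fingers":0},{"x":0,"y":0,"z":0,"rx":0,"ry":0,"rz":0,"fingers":0},{"x":0,"y":0,"z":0,"rx":0,"ry":0,"rz":0,"fingers":0}]'
python3 look.py w14 code_label:.05 start_button_top:.06 dock_in:.005 scanner_grip:.07
python3 - <<'E'
from h import *
cam("top","top2")
E
```

```text
clock: 31.95
tcp_pos: [0.4352, 0.1902, 0.2868]
ee_rot: [-1.241, 1.154, -1.156]
wrist_force: [0.6, -0.1, -0.4]
gripper_width: 0.0855
t31.95 tcp [435.2 190.2 286.8] x [ 0.073 -0.997 -0.   ] y [ 0.002  0.    -1.   ] z [0.997 0.073 0.002] w85.5 F [ 0.6 -0.1 -0.4] q [0.18 0.25 1.73 0.   1.16 1.67]
code_label 0.92 [125.  331.1] [0.5122 0.1353 0.05  ]
dock_in 0.59 [131.  126.5] [0.485  0.4075 0.005 ]
scanner_grip 0.98 [129.7  98.9] [0.4869 0.4069 0.07  ]
```

View pics/w14.png

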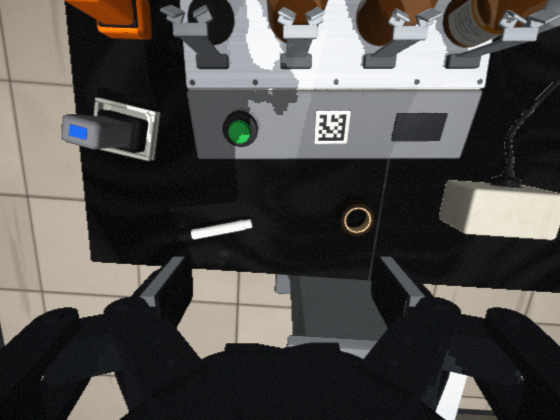

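View pics/top2.png

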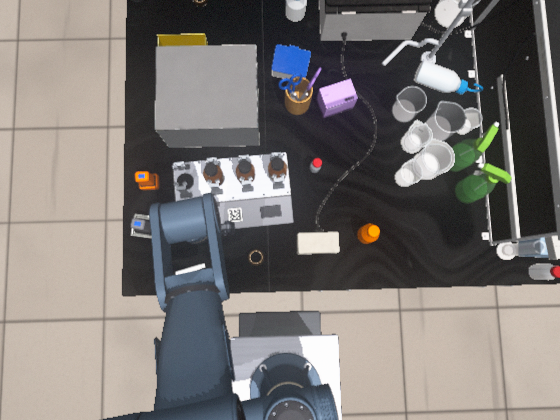

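```bash
python3 - <<'E'
from h import *
st();f,K,T=cam("wrist")
cv2.imwrite("pics/d1.png",cv2.resize(f[80:180,50:190,::-1],None,fx=5.5,fy=5.5,interpolation=cv2.INTER_CUBIC))
cv2.imwrite("pics/d2.png",cv2.resize(f[80:180,210:370,::-1],None,fx=5,fy=5,interpolation=cv2.INTER_CUBIC))
E
```

```text
t32.25 tcp [435.  189.9 286.3] x [ 0.072 -0.997 -0.   ] y [ 0.  0. -1.] z [0.997 0.072 0.   ] w85.7 F [ 0.2 -0.7  0.1] q [0.18 0.25 1.73 0.   1.16 1.67]
```

View pics/d1.png

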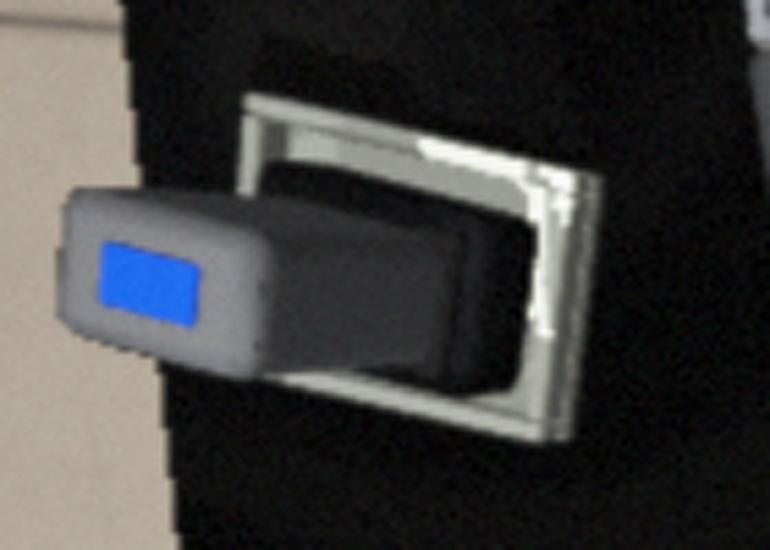

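View pics/d2.png

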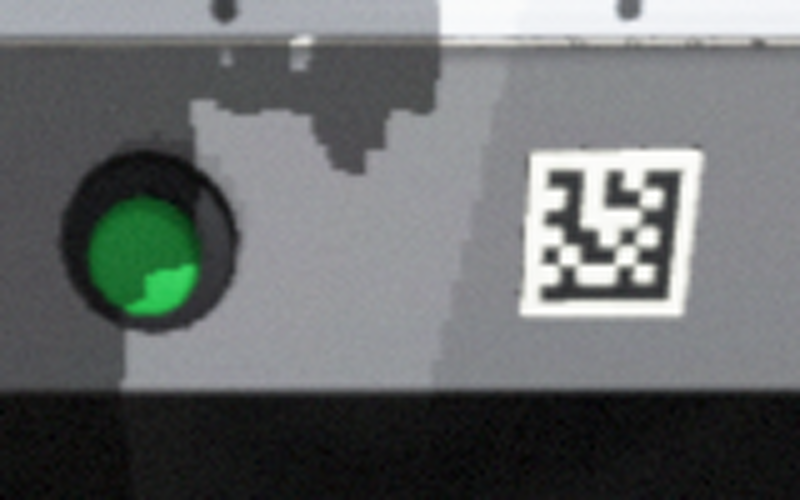

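```bash
python3 - <<'E'
from h import *
f,K,T=cam("wrist")
c=lambda x,y:(80+y/5.5,50+x/5.5)
TL,TR,BR=[onz(K,T,c(*p),.018) for p in [(247,95),(592,178),(555,438)]]
print(TL,TR,BR,np.linalg.norm(TL-TR),np.linalg.norm(TR-BR)); v=TL-TR;print("dock y dir yaw",np.arctan2(-v[0],v[1]),"centre",(TL+BR)/2)
S=[onz(K,T,c(*p),.110) for p in [(105,242),(200,260),(195,327),(100,308)]]
print(np.round(S,4));S=np.array(S);v=S[0]-S[1]+S[3]-S[2];print("stud c",S.mean(0),"yaw",np.arctan2(-v[0],v[1]))
_,Kt,Tt=0,*cam("top")[1:];_,Ks,Ts=0,*cam("scene")[1:]
W=(K,T,(126.7,332.));lt=(Kt,Tt,(215,234.65));ls=(Ks,Ts,(230.5,259.8))
for L in ([W,lt],[W,ls],[W,lt,ls]): print("label",tri(L))
W=(K,T,(131.2,239.));lt=(Kt,Tt,(219.55,196.57));ls=(Ks,Ts,(243.2,228))
for L in ([W,lt],[W,ls],[W,lt,ls]): print("button",tri(L))
E
```

```text
[0.5242195  0.43816658 0.018     ] [0.51143778 0.35809577 0.018     ] [0.44919654 0.3694838  0.018     ] 0.08108456727106297 0.06327446811655177
dock y dir yaw -0.15829470885364272 centre [0.48670802 0.40382519 0.018     ]
[[0.4915 0.4126 0.11  ]
 [0.4895 0.3953 0.11  ]
 [0.4771 0.3974 0.11  ]
 [0.4793 0.4149 0.11  ]]
stud c [0.48434124 0.40506656 0.11      ] yaw -0.12042264791703164
label [0.50760373 0.1350222  0.0535584 ]
label [0.50894894 0.13284983 0.04995656]
label [0.50734946 0.1344381  0.05170983]
button [0.49580735 0.24744462 0.04951284]
button [0.49581555 0.24397117 0.06692475]
button [0.49478157 0.24460623 0.06758336]
```

```bash
python3 -m inch '[{"x":0,"y":0,"z":0,"rx":0,"ry":0.107,"rz":0,"fingers":0},{"x":0,"y":0,"z":0,"rx":0,"ry":0.106,"rz":0,"fingers":0},{"x":-44,"y":10,"z":3,"rx":0,"ry":0,"rz":0,"fingers":0},{"x":-44,"y":10,"z":3,"rx":0,"ry":0,"rz":0,"fingers":0},{"x":-44,"y":10,"z":3,"rx":0,"ry":0,"rz":0,"fingers":0},{"x":-44,"y":10,"z":3,"rx":0,"ry":0,"rz":0,"fingers":0},{"x":-44,"y":10,"z":2,"rx":0,"ry":0,"rz":0,"fingers":0},{"x":0,"y":0,"z":0,"rx":0,"ry":0,"rz":0,"fingers":0},{"x":0,"y":0,"z":0,"rx":0,"ry":0,"rz":0,"fingers":0}]'
python3 look.py w15 dock_in:.005 scanner_grip:.071
```

```text
clock: 33.58
tcp_pos: [0.4783, 0.4054, 0.2359]
ee_rot: [-1.141, 1.312, -1.312]
wrist_force: [0.1, -0.5, -0.3]
gripper_width: 0.0854
t33.58 tcp [478.3 405.4 235.9] x [-0.139 -0.99   0.001] y [-0.001 -0.001 -1.   ] z [ 0.99  -0.139 -0.001] w85.4 F [ 0.1 -0.5 -0.3] q [ 0.53  0.53  1.42 -0.    1.2   2.24]
scanner_grip 0.9 [186.5 281.1] [0.4878 0.4048 0.071 ]
scanner_grip 0.77 [ 42.5 269.7] [0.6232 0.3963 0.071 ]
```

View pics/w15.png

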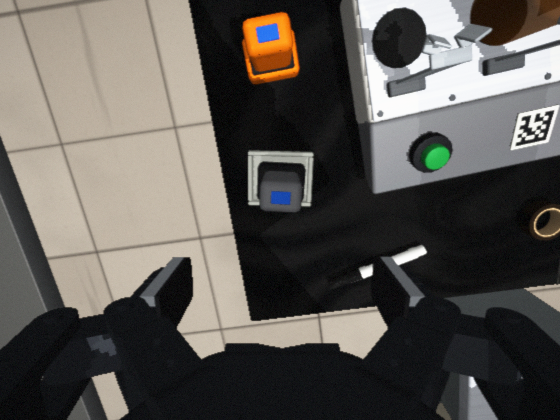

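```bash
python3 - <<'E'
from h import *
s,M=st();f,K,T=cam("wrist")
cv2.imwrite("pics/d3.png",cv2.resize(f[140:220,230:330,::-1],None,fx=7,fy=7,interpolation=cv2.INTER_CUBIC))
hsv=cv2.cvtColor(f,cv2.COLOR_RGB2HSV);b=((hsv[...,0]>105)&(hsv[...,0]<125)&(hsv[...,1]>180)).astype(np.uint8)
n,l,ss,c=cv2.connectedComponentsWithStats(b)
for i in range(1,n):
    if ss[i,4]>50: print(c[i],ss[i],onz(K,T,c[i][::-1],.110),cv2.minAreaRect(np.argwhere(l==i)[:,::-1].astype(np.float32)))
E
```

```text
t33.73 tcp [478.7 404.8 236.8] x [-0.141 -0.99   0.   ] y [ 0. -0. -1.] z [ 0.99  -0.141  0.   ] w85.0 F [ 0.4  0.5 -0.7] q [ 0.52  0.52  1.42 -0.    1.2   2.24]
[266.5088968   34.03558719] [256  26  22  17 281] [0.62063986 0.39722406 0.11      ] ((266.51922607421875, 34.096153259277344), (14.120361328125, 19.807729721069336), 78.69007110595703)
[279.86486486 197.78378378] [271 192  19  13 222] [0.48525461 0.40586325 0.11      ] ((280.0, 198.0), (12.0, 18.0), 90.0)
```

View pics/d3.png

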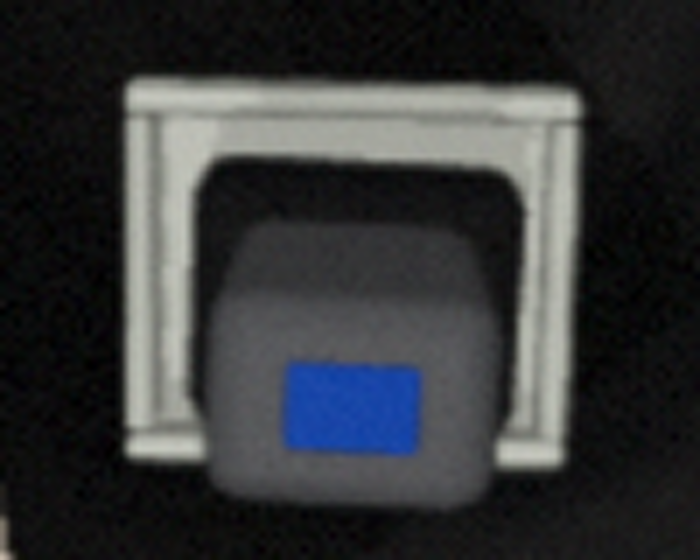

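```bash
python3 -m inch '[{"x":-1,"y":40,"z":5.5,"rx":0,"ry":0,"rz":0,"fingers":0},{"x":0,"y":50,"z":0,"rx":0,"ry":0,"rz":0,"fingers":0},{"x":0,"y":40,"z":0,"rx":0,"ry":0,"rz":0,"fingers":0},{"x":0,"y":30,"z":0,"rx":0,"ry":0,"rz":0,"fingers":0},{"x":0,"y":20,"z":0,"rx":0,"ry":0,"rz":0,"fingers":0},{"x":0,"y":0,"z":0,"rx":0,"ry":0,"rz":0,"fingers":60},{"x":0,"y":0,"z":0,"rx":0,"ry":0,"rz":0,"fingers":255},{"x":0,"y":0,"z":0,"rx":0,"ry":0,"rz":0,"fingers":255},{"x":0,"y":0,"z":0,"rx":0,"ry":0,"rz":0,"fingers":255},{"x":0,"y":0,"z":0,"rx":0,"ry":0,"rz":0,"fingers":255}]' 60
python3 look.py w16
```

```text
clock: 35.02
tcp_pos: [0.4854, 0.4067, 0.058]
ee_rot: [-1.136, 1.31, -1.312]
wrist_force: [0.1, 0.2, 6.2]
gripper_width: 0.0395
t35.02 tcp [485.4 406.7  58. ] x [-0.14  -0.99  -0.002] y [ 0.003  0.002 -1.   ] z [ 0.99  -0.14   0.003] w39.5 F [0.1 0.2 6.2] q [ 0.52  0.76  1.54 -0.    0.84  2.23]
```

View pics/w16.png

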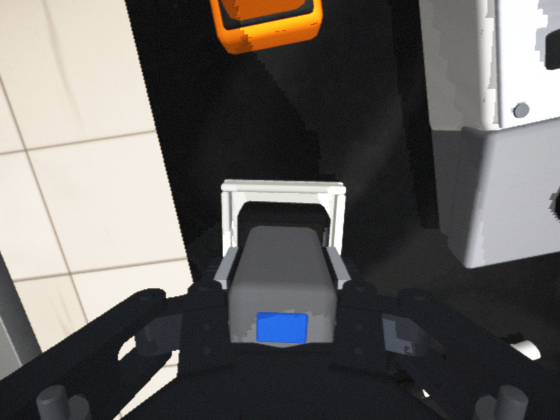

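```bash
python3 -m inch '[{"x":0,"y":-15,"z":0,"rx":0,"ry":0,"rz":0,"fingers":255},{"x":0,"y":-25,"z":0,"rx":0,"ry":0,"rz":0,"fingers":255},{"x":0,"y":-50,"z":0,"rx":0,"ry":0,"rz":0,"fingers":255},{"x":0,"y":-50,"z":0,"rx":0,"ry":0,"rz":0,"fingers":255},{"x":0,"y":0,"z":0,"rx":0,"ry":-0.107,"rz":0,"fingers":255},{"x":0,"y":0,"z":0,"rx":0,"ry":-0.106,"rz":0,"fingers":255},{"x":45,"y":0,"z":-5,"rx":0,"ry":0,"rz":0,"fingers":255},{"x":46,"y":0,"z":-5,"rx":0,"ry":0,"rz":0,"fingers":255},{"x":46,"y":0,"z":-5,"rx":0,"ry":0,"rz":0,"fingers":255},{"x":46,"y":0,"z":-5,"rx":0,"ry":0,"rz":0,"fingers":255},{"x":46,"y":0,"z":-5,"rx":0,"ry":0,"rz":0,"fingers":255},{"x":45,"y":0,"z":-4,"rx":0,"ry":0,"rz":0,"fingers":255},{"x":0,"y":0,"z":0,"rx":0.157,"ry":0,"rz":0,"fingers":255},{"x":0,"y":0,"z":0,"rx":0.157,"ry":0,"rz":0,"fingers":255},{"x":0,"y":0,"z":0,"rx":0,"ry":0,"rz":0,"fingers":255},{"x":0,"y":0,"z":0,"rx":0,"ry":0,"rz":0,"fingers":255}]'
python3 look.py w17 code_label:.052 scanner_window:.1
```

```text
clock: 37.08
tcp_pos: [0.4769, 0.1309, 0.1972]
ee_rot: [-1.001, 0.93, -1.281]
wrist_force: [0.0, 0.4, -1.0]
gripper_width: 0.0395
t37.08 tcp [476.9 130.9 197.2] x [ 0.073 -0.997  0.   ] y [ 0.309  0.023 -0.951] z [0.948 0.069 0.31 ] w39.5 F [ 0.   0.4 -1. ] q [0.03 0.32 2.01 0.03 0.49 1.51]
code_label 0.55 [213.7 279. ] [0.5084 0.1359 0.052 ]
code_label 0.24 [ 96.4 138.1] [0.6183 0.2894 0.052 ]
scanner_window 0.87 [102.3  68.8] [0.5895 0.3238 0.1   ]
```

View pics/w17.png

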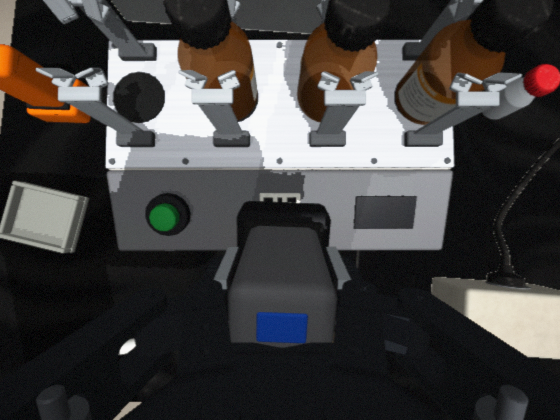

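```bash
python3 -m inch '[{"x":-0.4,"y":15,"z":-8,"rx":0,"ry":0,"rz":0,"fingers":255},{"x":-0.4,"y":15,"z":-7,"rx":0,"ry":0,"rz":0,"fingers":255},{"x":0,"y":14,"z":0,"rx":0,"ry":0,"rz":0,"fingers":255},{"x":0,"y":0,"z":0,"rx":0,"ry":0,"rz":0,"fingers":255},{"x":0,"y":0,"z":0,"rx":0,"ry":0,"rz":0,"fingers":255}]'
python3 - <<'E'
from h import *
s,M=st()
f,K,T=cam("scene")
cv2.imwrite("pics/s9.png",cv2.resize(f[160:270,180:330,::-1],None,fx=5,fy=5,interpolation=cv2.INTER_CUBIC))
w=s["tcp_pos"]+.053*M[:,1]; print("window",w,"label proj",w+.05*M[:,1])
for m in arm.mark_of("code_label","scene"): print(m)
print(proj(K,T,w),proj(K,T,w+.05*M[:,1]))
cam("wrist","w18")
E
```

```text
clock: 37.85
tcp_pos: [0.4753, 0.1315, 0.15]
ee_rot: [-1.001, 0.93, -1.281]
wrist_force: [-0.4, 0.9, -1.7]
gripper_width: 0.0395
t37.85 tcp [475.3 131.5 150. ] x [ 0.073 -0.997  0.   ] y [ 0.309  0.023 -0.951] z [0.948 0.069 0.31 ] w39.5 F [-0.4  0.9 -1.7] q [0.04 0.42 2.07 0.03 0.34 1.5 ]
window [0.49166952 0.13267109 0.09964486] label proj [0.50710492 0.13379654 0.05210034]
{'at': [231.9, 259.6], 'p': 0.63}
{'at': [292.4, 175.6], 'p': 0.31}
[217.71390772 262.64337678] [230.3276132  259.57895754]
```

View pics/s9.png

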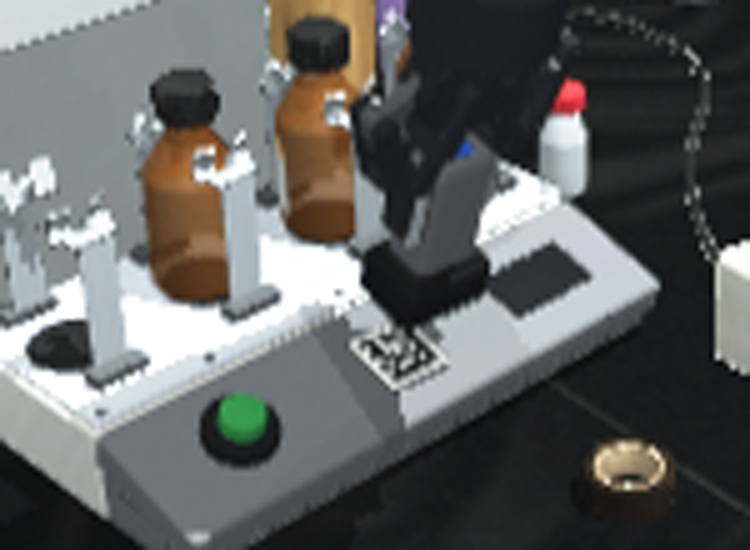

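View pics/w18.png

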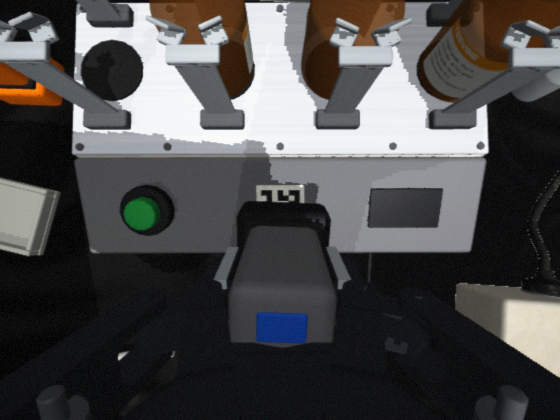

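```bash
python3 -m inch '[{"x":0,"y":0,"z":0,"rx":0,"ry":0,"rz":0,"fingers":255},{"x":0,"y":0,"z":0,"rx":0,"ry":0,"rz":0,"fingers":255},{"x":0,"y":0,"z":0,"rx":0,"ry":0,"rz":0,"fingers":255},{"x":0,"y":0,"z":0,"rx":0,"ry":0,"rz":0,"fingers":255},{"x":0,"y":0,"z":0,"rx":0,"ry":0,"rz":0,"fingers":255},{"x":0,"y":0,"z":0,"rx":0,"ry":0,"rz":0,"fingers":255},{"x":0,"y":0,"z":0,"rx":0,"ry":0,"rz":0,"fingers":255},{"x":0,"y":0,"z":0,"rx":0,"ry":0,"rz":0,"fingers":255},{"x":0,"y":0,"z":0,"rx":0,"ry":0,"rz":0,"fingers":255},{"x":0,"y":0,"z":0,"rx":0,"ry":0,"rz":0,"fingers":255},{"x":0,"y":0,"z":0,"rx":0,"ry":0,"rz":0,"fingers":255},{"x":0,"y":0,"z":0,"rx":0,"ry":0,"rz":0,"fingers":255},{"x":0,"y":0,"z":0,"rx":0,"ry":0,"rz":0,"fingers":255},{"x":0,"y":0,"z":0,"rx":0,"ry":0,"rz":0,"fingers":255},{"x":0,"y":0,"z":0,"rx":0,"ry":0,"rz":0,"fingers":255},{"x":0,"y":0,"z":0,"rx":0,"ry":0,"rz":0,"fingers":255},{"x":0,"y":0,"z":0,"rx":0,"ry":0,"rz":0,"fingers":255},{"x":0,"y":0,"z":0,"rx":0,"ry":0,"rz":0,"fingers":255},{"x":0,"y":0,"z":0,"rx":0,"ry":0,"rz":0,"fingers":255},{"x":0,"y":0,"z":0,"rx":0,"ry":0,"rz":0,"fingers":255}]'
```

```text
clock: 40.5
tcp_pos: [0.4745, 0.1314, 0.1498]
ee_rot: [-1.001, 0.931, -1.281]
wrist_force: [0.1, -0.4, -1.3]
gripper_width: 0.0394
```

```bash
python3 -m inch '[{"x":0,"y":-25,"z":0,"rx":0,"ry":0,"rz":0,"fingers":255},{"x":0,"y":-25,"z":0,"rx":0,"ry":0,"rz":0,"fingers":255},{"x":0,"y":0,"z":0,"rx":-0.157,"ry":0,"rz":0,"fingers":255},{"x":0,"y":0,"z":0,"rx":-0.157,"ry":0,"rz":0,"fingers":255},{"x":0,"y":0,"z":0,"rx":0,"ry":0.107,"rz":0,"fingers":255},{"x":0,"y":0,"z":0,"rx":0,"ry":0.106,"rz":0,"fingers":255},{"x":-46,"y":0,"z":-2,"rx":0,"ry":0,"rz":0,"fingers":255},{"x":-46,"y":0,"z":-2,"rx":0,"ry":0,"rz":0,"fingers":255},{"x":-46,"y":0,"z":-2,"rx":0,"ry":0,"rz":0,"fingers":255},{"x":-46,"y":0,"z":-2,"rx":0,"ry":0,"rz":0,"fingers":255},{"x":-46,"y":0,"z":-2,"rx":0,"ry":0,"rz":0,"fingers":255},{"x":-46,"y":0,"z":-3,"rx":0,"ry":0,"rz":0,"fingers":255},{"x":0,"y":0,"z":0,"rx":0,"ry":0,"rz":0,"fingers":255},{"x":0,"y":0,"z":0,"rx":0,"ry":0,"rz":0,"fingers":255}]'
python3 look.py w19 dock_in:.005
```

```text
clock: 42.25
tcp_pos: [0.4842, 0.405, 0.1967]
ee_rot: [-1.142, 1.311, -1.312]
wrist_force: [0.1, -1.0, -3.3]
gripper_width: 0.0394
t42.25 tcp [484.2 405.  196.7] x [-0.139 -0.99   0.001] y [-0.001 -0.001 -1.   ] z [ 0.99  -0.139 -0.001] w39.4 F [ 0.1 -1.  -3.3] q [ 0.52  0.58  1.45 -0.    1.12  2.23]
```

View pics/w19.png

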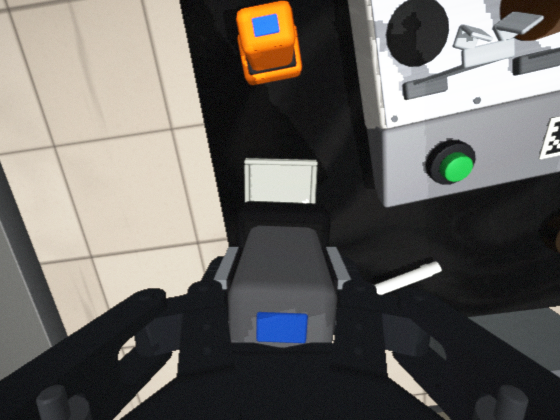

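```bash
python3 -m inch '[{"x":-2,"y":30,"z":1,"rx":0,"ry":0,"rz":0,"fingers":255},{"x":0,"y":40,"z":0,"rx":0,"ry":0,"rz":0,"fingers":255},{"x":0,"y":30,"z":0,"rx":0,"ry":0,"rz":0,"fingers":255},{"x":0,"y":10,"z":0,"rx":0,"ry":0,"rz":0,"fingers":255},{"x":0,"y":0,"z":0,"rx":0,"ry":0,"rz":0,"fingers":255}]'
python3 look.py w20
```

```text
clock: 42.98
tcp_pos: [0.4863, 0.4066, 0.0873]
ee_rot: [-1.14, 1.313, -1.313]
wrist_force: [0.5, -0.5, -1.2]
gripper_width: 0.0397
t42.98 tcp [486.3 406.6  87.3] x [-0.141 -0.99   0.   ] y [-0.001 -0.    -1.   ] z [ 0.99  -0.141 -0.001] w39.7 F [ 0.5 -0.5 -1.2] q [ 0.52  0.72  1.52 -0.    0.9   2.23]
```

View pics/w20.png

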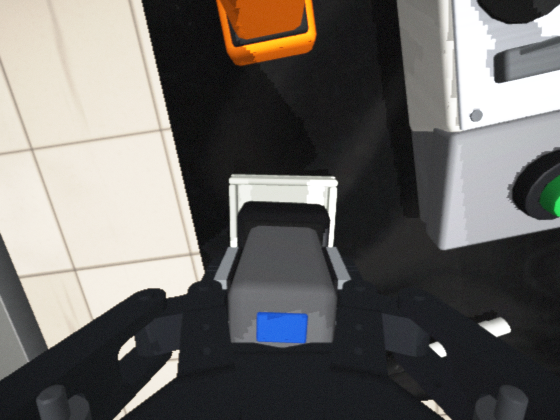

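```bash
python3 -m inch '[{"x":0,"y":12,"z":-1,"rx":0,"ry":0,"rz":0,"fingers":255},{"x":0,"y":10,"z":0,"rx":0,"ry":0,"rz":0,"fingers":255},{"x":0,"y":5,"z":0,"rx":0,"ry":0,"rz":0,"fingers":255},{"x":0,"y":0,"z":0,"rx":0,"ry":0,"rz":0,"fingers":255}]'
python3 -m inch '[{"x":0,"y":1.5,"z":0,"rx":0,"ry":0,"rz":0,"fingers":255},{"x":0,"y":1.5,"z":0,"rx":0,"ry":0,"rz":0,"fingers":255},{"x":0,"y":0,"z":0,"rx":0,"ry":0,"rz":0,"fingers":255}]'
python3 look.py w21
```

```text
clock: 43.52
tcp_pos: [0.4847, 0.4073, 0.0597]
ee_rot: [-1.141, 1.312, -1.312]
wrist_force: [-0.1, 0.2, -1.5]
gripper_width: 0.0397
clock: 43.9
tcp_pos: [0.4854, 0.4076, 0.0581]
ee_rot: [-1.139, 1.311, -1.312]
wrist_force: [-0.7, 0.0, 3.2]
gripper_width: 0.0394
t43.90 tcp [485.4 407.6  58.1] x [-0.14  -0.99  -0.001] y [ 0.001  0.    -1.   ] z [ 0.99  -0.14   0.001] w39.4 F [-0.7  0.   3.2] q [ 0.52  0.76  1.53 -0.    0.85  2.23]
```

View pics/w21.png

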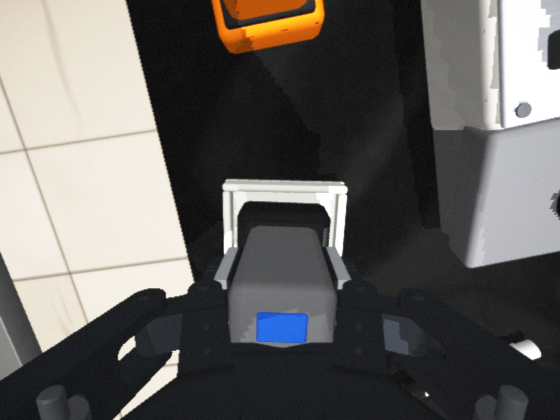

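```bash
python3 -m inch '[{"x":0,"y":0,"z":0,"rx":0,"ry":0,"rz":0,"fingers":100},{"x":0,"y":0,"z":0,"rx":0,"ry":0,"rz":0,"fingers":20},{"x":0,"y":0,"z":0,"rx":0,"ry":0,"rz":0,"fingers":20},{"x":0,"y":0,"z":0,"rx":0,"ry":0,"rz":0,"fingers":20},{"x":0,"y":-20,"z":0,"rx":0,"ry":0,"rz":0,"fingers":20},{"x":0,"y":-50,"z":0,"rx":0,"ry":0,"rz":0,"fingers":20},{"x":0,"y":-50,"z":0,"rx":0,"ry":0,"rz":0,"fingers":20},{"x":0,"y":-30,"z":0,"rx":0,"ry":0,"rz":0,"fingers":255},{"x":0,"y":0,"z":0,"rx":0,"ry":-0.107,"rz":0,"fingers":255},{"x":0,"y":0,"z":0,"rx":0,"ry":-0.106,"rz":0,"fingers":255},{"x":40,"y":0,"z":-4,"rx":0,"ry":0,"rz":0,"fingers":255},{"x":40,"y":0,"z":-4,"rx":0,"ry":0,"rz":0,"fingers":255},{"x":40,"y":0,"z":-3,"rx":0,"ry":0,"rz":0,"fingers":255},{"x":41.5,"y":0,"z":-3,"rx":0,"ry":0,"rz":0,"fingers":255},{"x":0,"y":0,"z":0,"rx":0.157,"ry":0,"rz":0,"fingers":255},{"x":0,"y":0,"z":0,"rx":0.157,"ry":0,"rz":0,"fingers":255},{"x":0,"y":0,"z":0,"rx":0,"ry":0,"rz":0,"fingers":255},{"x":0,"y":0,"z":0,"rx":0,"ry":0,"rz":0,"fingers":255}]'
python3 - <<'E'
from h import *
s,M=st()
f,K,T=cam("wrist","w22")
hsv=cv2.cvtColor(f,cv2.COLOR_RGB2HSV);g=((hsv[...,0]>50)&(hsv[...,0]<80)&(hsv[...,1]>120)).astype(np.uint8)
n,l,ss,c=cv2.connectedComponentsWithStats(g)
for i in range(1,n):
    if ss[i,4]>100: print(c[i],ss[i],onz(K,T,c[i][::-1],.0635))
E
```

```text
clock: 46.2
tcp_pos: [0.4846, 0.2459, 0.2089]
ee_rot: [-0.999, 0.93, -1.281]
wrist_force: [0.2, 0.4, -0.1]
gripper_width: -0.0002
t46.20 tcp [484.6 245.9 208.9] x [ 0.073 -0.997 -0.001] y [ 0.31   0.023 -0.951] z [0.948 0.069 0.311] w-0.2 F [ 0.2  0.4 -0.1] q [ 0.3   0.36  1.88 -0.13  0.6   1.89]
[283.8119349 233.6437613] [271 221  27  26 553] [0.49660128 0.24473202 0.0635    ]
```

View pics/w22.png

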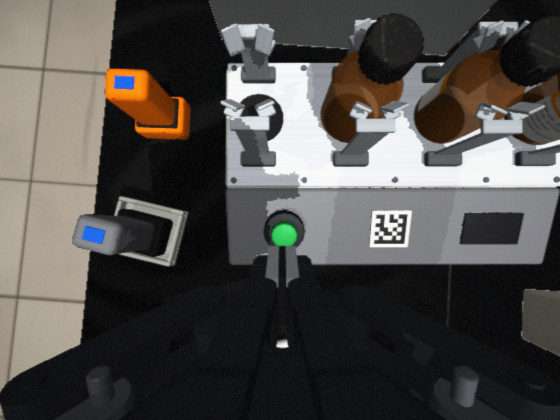

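```bash
python3 -m inch '[{"x":1,"y":35,"z":-18,"rx":0,"ry":0,"rz":0,"fingers":255},{"x":1,"y":35,"z":-16.5,"rx":0,"ry":0,"rz":0,"fingers":255},{"x":0,"y":25,"z":0,"rx":0,"ry":0,"rz":0,"fingers":255},{"x":0,"y":15,"z":0,"rx":0,"ry":0,"rz":0,"fingers":255},{"x":0,"y":0,"z":0,"rx":0,"ry":0,"rz":0,"fingers":255}]'
python3 - <<'E'
from h import *
s,M=st()
f,K,T=cam("wrist","w23")
f,K,T=cam("scene")
cv2.imwrite("pics/s10.png",cv2.resize(f[200:280,180:290,::-1],None,fx=6.5,fy=6.5,interpolation=cv2.INTER_CUBIC))
E
```

```text
clock: 46.88
tcp_pos: [0.4855, 0.2435, 0.0914]
ee_rot: [-1.002, 0.931, -1.281]
wrist_force: [-0.0, -0.2, 0.1]
gripper_width: -0.0002
t46.88 tcp [485.5 243.5  91.4] x [ 0.072 -0.997  0.   ] y [ 0.308  0.022 -0.951] z [0.949 0.069 0.308] w-0.2 F [-0.  -0.2  0.1] q [ 0.3   0.59  1.97 -0.25  0.28  2.02]
```

View pics/w23.png

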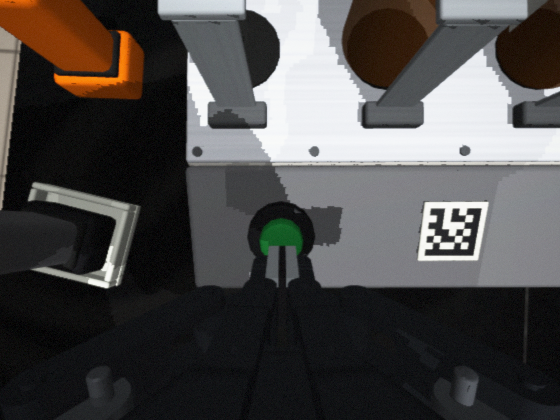

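View pics/s10.png

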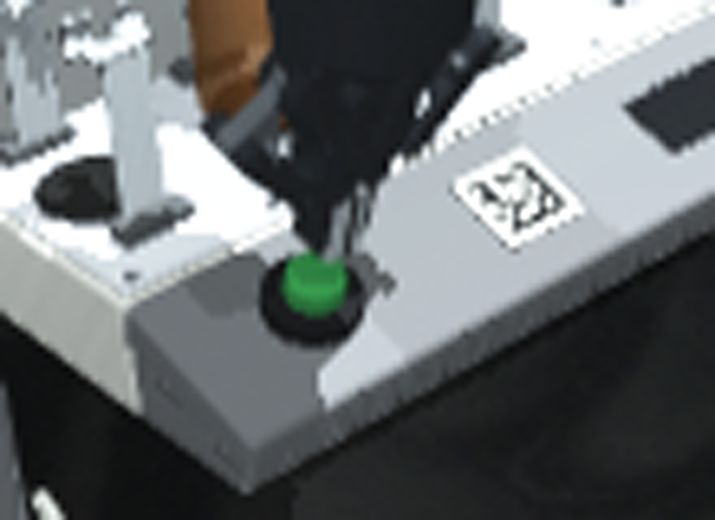

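```bash
python3 - <<'E'
from h import *
s,M=st()
f,K,T=cam("wrist")
for d in (0,.02,.025,.03,.035): print(d,proj(K,T,s["tcp_pos"]+d*M[:,1]))
print(13*299/np.linalg.norm(T[:3,3]-[.496,.2448,.0635])/1000)
E
```

```text
t46.98 tcp [485.1 243.6  92.6] x [ 0.072 -0.997 -0.   ] y [ 0.309  0.023 -0.951] z [0.948 0.069 0.31 ] w0.2 F [-0.1 -0.4  0.7] q [ 0.3   0.59  1.97 -0.25  0.28  2.02]
0 [264.3063558  281.98370846]
0.02 [249.37615379 281.91688274]
0.025 [246.14345845 281.9024136 ]
0.03 [243.07941234 281.88869931]
0.035 [240.17115334 281.8756823 ]
20.846671086527955
```

```bash
python3 -m inch '[{"x":0,"y":12,"z":1.5,"rx":0,"ry":0,"rz":0,"fingers":255},{"x":0,"y":12,"z":0,"rx":0,"ry":0,"rz":0,"fingers":255},{"x":0,"y":0,"z":0,"rx":0,"ry":0,"rz":0,"fingers":255}]'
python3 -m inch '[{"x":0,"y":4,"z":0,"rx":0,"ry":0,"rz":0,"fingers":255},{"x":0,"y":3,"z":0,"rx":0,"ry":0,"rz":0,"fingers":255},{"x":0,"y":0,"z":0,"rx":0,"ry":0,"rz":0,"fingers":255}]'
python3 -m inch '[{"x":0,"y":2,"z":0,"rx":0,"ry":0,"rz":0,"fingers":255},{"x":0,"y":0,"z":0,"rx":0,"ry":0,"rz":0,"fingers":255}]'
python3 -m inch '[{"x":0,"y":2,"z":0,"rx":0,"ry":0,"rz":0,"fingers":255},{"x":0,"y":0,"z":0,"rx":0,"ry":0,"rz":0,"fingers":255}]'
```

```text
clock: 47.4
tcp_pos: [0.4941, 0.2443, 0.0694]
ee_rot: [-1.0, 0.93, -1.281]
wrist_force: [0.3, 0.6, 3.4]
gripper_width: 0.0004
clock: 47.78
tcp_pos: [0.4948, 0.2444, 0.0672]
ee_rot: [-0.997, 0.927, -1.282]
wrist_force: [-11.3, -1.8, 35.7]
gripper_width: -0.0004
clock: 48.02
tcp_pos: [0.4949, 0.2444, 0.0669]
ee_rot: [-0.997, 0.926, -1.282]
wrist_force: [-17.2, -3.5, 51.1]
gripper_width: -0.0001
clock: 48.28
tcp_pos: [0.495, 0.2445, 0.0666]
ee_rot: [-0.996, 0.925, -1.282]
wrist_force: [-22.8, -5.3, 66.0]
gripper_width: 0.0002
```

```bash
python3 -m inch '[{"x":0,"y":-6,"z":0,"rx":0,"ry":0,"rz":0,"fingers":255},{"x":0,"y":0,"z":0,"rx":0,"ry":0,"rz":0,"fingers":255}]'
python3 - <<'E'
from h import *
s,M=st()
cam("wrist","w24")
f,K,T=cam("scene")
cv2.imwrite("pics/s11.png",cv2.resize(f[200:280,180:290,::-1],None,fx=6.5,fy=6.5,interpolation=cv2.INTER_CUBIC))
E
```

```text
clock: 48.52
tcp_pos: [0.4947, 0.2444, 0.0675]
ee_rot: [-0.998, 0.928, -1.281]
wrist_force: [-6.9, -1.0, 22.8]
gripper_width: 0.0001
t48.52 tcp [494.7 244.4  67.5] x [ 0.073 -0.997 -0.001] y [ 0.311  0.023 -0.95 ] z [0.947 0.069 0.312] w0.1 F [-6.9 -1.  22.8] q [ 0.29  0.64  1.96 -0.3   0.23  2.07]
```

View pics/s11.png

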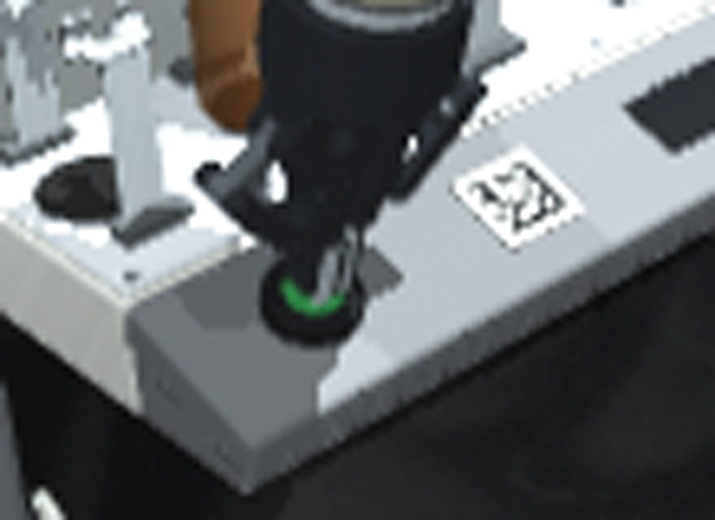

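View pics/w24.png

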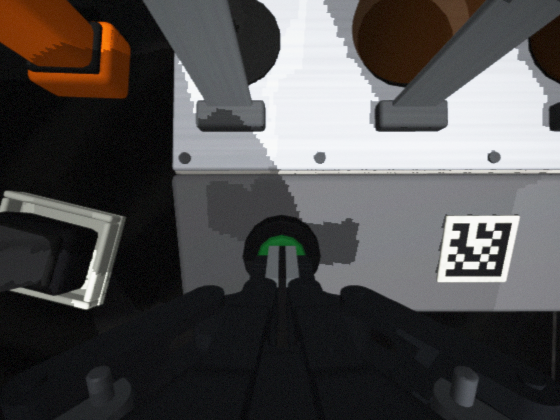

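```bash
python3 -m inch '[{"x":0,"y":-15,"z":0,"rx":0,"ry":0,"rz":0,"fingers":255},{"x":0,"y":-40,"z":0,"rx":0,"ry":0,"rz":0,"fingers":255},{"x":0,"y":-50,"z":0,"rx":0,"ry":0,"rz":0,"fingers":255},{"x":0,"y":-50,"z":0,"rx":0,"ry":0,"rz":0,"fingers":255},{"x":0,"y":0,"z":0,"rx":-0.157,"ry":0,"rz":0,"fingers":255},{"x":0,"y":0,"z":0,"rx":-0.157,"ry":0,"rz":0,"fingers":255},{"x":0,"y":0,"z":0,"rx":0,"ry":0,"rz":0,"fingers":255},{"x":0,"y":0,"z":0,"rx":0,"ry":0,"rz":0,"fingers":255}]'
python3 - <<'E'
from h import *
s,M=st()
cam("wrist","w25");cam("top","top3")
f,K,T=cam("scene")
cv2.imwrite("pics/s12.png",cv2.resize(f[140:310,130:340,::-1],None,fx=3.7,fy=3.5,interpolation=cv2.INTER_CUBIC))
E
```

```text
clock: 49.62
tcp_pos: [0.4449, 0.2402, 0.2114]
ee_rot: [-1.245, 1.156, -1.155]
wrist_force: [-0.3, 0.5, -0.2]
gripper_width: -0.0001
t49.62 tcp [444.9 240.2 211.4] x [ 0.073 -0.997  0.001] y [-0.002 -0.001 -1.   ] z [ 0.997  0.073 -0.002] w-0.1 F [-0.3  0.5 -0.2] q [ 0.27  0.4   1.75 -0.    1.    1.77]
```

View pics/s12.png

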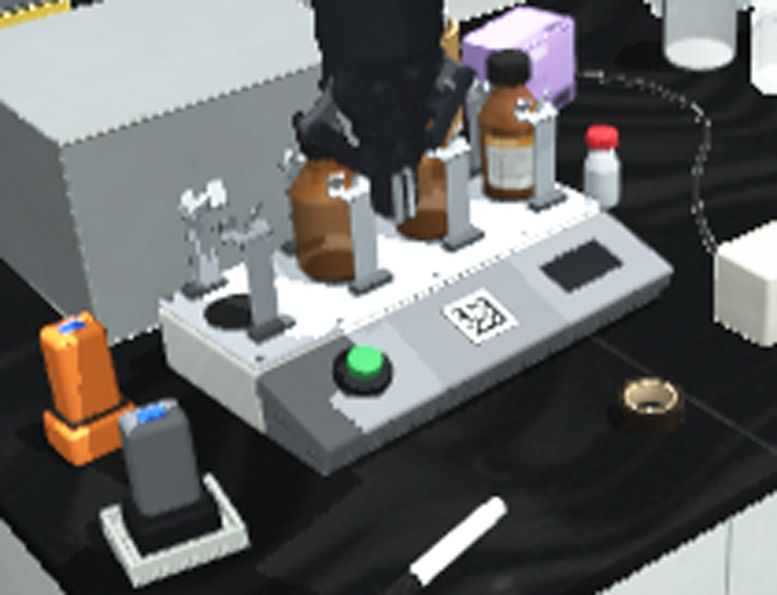

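View pics/w25.png

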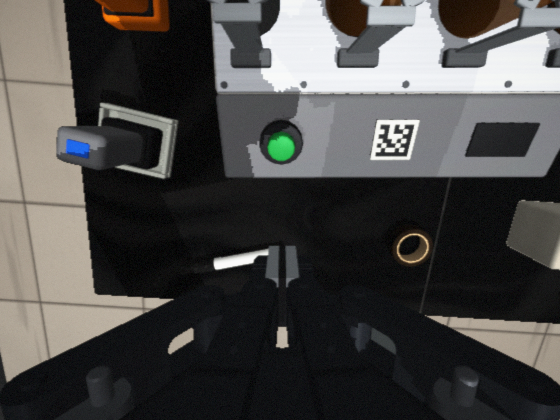

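View pics/top3.png

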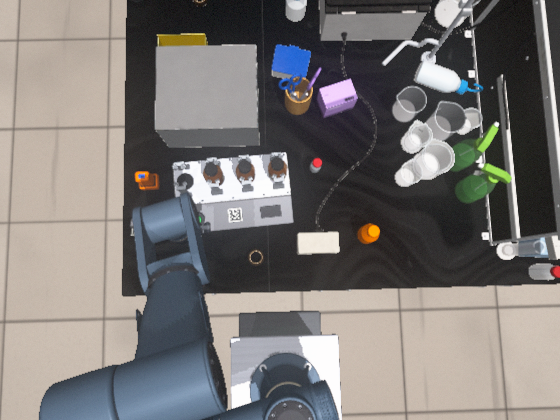

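```bash
python3 -c "
from station import arm
print(arm.sign_off())"
```

```text
the job is handed in; nothing more can be done
None
```

The job is handed in at about 50 s on the robot's clock, and every check I could make came out well; sign-off gave no verdict.

- **Bottles:** Only three brown bottles were there. I pressed them into clamps 4, 3 and 2. Each stopped dead on its pad under 18–20 N, at the expected height to within 1 mm, before I let go. The scene pictures show them upright between the jaws, but I could not read the jaw angles, so "jaws shut" rests on that height and the pictures.
- **Scan:** I held the scanner about 5 cm from the label, square to it by the known 18° lean, for over 2.5 s. The aim agreed with the scene camera to about 1–2 px. Nothing reported whether the code was actually read.
- **Scanner:** It is back upright in its dock. I docked it before pressing the button.
- **Start button:** It is fully pressed: the fingertips met a hard stop and the button went flush. That took more force than intended, peaking near 70 N at the wrist against the 120 N limit. The contact was by the fingertips, and the button sprang back afterwards.
- **Left alone:** The last pictures show the tape roll, the red-capped vial and both orange look-alikes where they started, and the arm clear of everything.

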